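# Load the reagent bay back to front and close it with its sprung bar

### The arm

A 6-joint arm with a two-finger parallel gripper is mounted at the origin on a cart in front of the work surface, level with it; the furniture and walls round the work are solid. World frame = base frame: x ahead of the robot, y to its left, z up, the work surface at z = 0. Lengths are in mm, angles in rad, forces in N, time in s.
With the tool pointing down it reaches from about 350 to 875 mm from the base axis. Payload 4.2 kg.
Tool frame: the origin (TCP) lies between the finger pads; the fingertips stand 25 mm ahead of it and the grasp point (between the pads) lies 6 mm ahead of it; z points along the fingers, y is the line along which they close (so a half turn about z gives the same grasp; the last joint's range is limited). The gripper opens to 85 mm and grips with 20 to 120 N. Pads are 22 mm wide; open, the fingers measure 114 mm over their backs; the gripper's body (76 mm by 85 mm) begins 54 mm behind the grasp point. The pads swing forward as they close: fully open they stand 13 mm farther back than shut.
Start: joints at [1.408, 0.385, 0.008, 0, -1.194, -0.259], TCP at [255.844, 570.213, 256.312] pointing down, gripper open.
Joint ranges: [-3.14, 3.14], [-1.21, 2.06], [-1.07, 1.41], [-3.16, 2.05], [-2.99, -0.16], [-3.1, 3.1]. Speed limits (rad/s): [2.79, 2.79, 3.14, 3.14, 3.14, 3.14].

### API

Orientations are given as a unit quaternion [x, y, z, w].
In Python, from bench import read_state, imaging, workorder, nets gives the robot as it stands.
- The arm moves only by the tool apply_moves, never from a script. Its argument "rows" is a list of rows, each an object with "hand": the opening, from -1 (shut) to 1 (fully open); "delta_pos": the shift along the tool's x, y, z in mm, a list of three; "yaw": the turn about the tool's z in rad. A call has 1 to 12 rows; each row is the pose to reach, as a shift and turn from the pose commanded when the call began, along the tool's axes at that moment; what a row does not reach only later rows make up. A row lasts 1/12 s, in which the tool goes at most 41.7 mm and 7.16 degrees, less where a joint would pass 70% of its speed; a pose out of reach is approached as far as the arm can. A call with a gripper value outside its range is refused whole. The fingers move at their own pace and stop on an object; the grip force is fixed at half the most. Time passes only in rows, so rows that repeat a pose let the fingers close. It gives the time, the measured TCP pose, the force, the opening and the grip force at its end, in the units of the state.
- read_state(): the state, without advancing time (a new reading comes with each control period).
- imaging.get_image(name): name is "scene" or "top"; returns a dict with "pixels" (480x640x3 uint8, red, green, blue), "fx", "fy", "cx", "cy" (pixels), "xyz" and "rotation" of the camera in the world. Camera axes: x right, y down, z forward; pixel columns grow to the right and rows downward; lengths in mm; the calibration is good to about 2 mm. A picture is of the moment at which its call begins. There is no depth.
- workorder.job_done(): hands the job in; it is judged then, once.
Trained networks look in the newest picture that a camera, given by its name, has taken for a name from the list of things; names that differ only in an ending like _2 or _b are one class to them, and where a whole thing is asked for, a point or a joint stands for the part that bears it (a point fixed in the world has none). Each returns a list of dicts, best first, with "score" (0 to 1); they miss things now and then, are a little off and sometimes report something else, mostly with a low value. They report only what shows in the picture. A call takes as long as a camera call. They do not tell look-alikes from the thing itself.
- nets.find_in(camera, query): "location" ([row, column] in pixels, amid what is visible of it).
- nets.pinpoint(camera, query): "location" ([row, column] in pixels: a listed point, or the origin of a listed thing).
The state is a dict: "clock": time; "joints": joint angles; "joint_vel": joint speeds; "joint_efforts": joint torques, N m; "position": TCP position; "ee_rot": TCP orientation; "contact_force": force on the tool from outside, world axes, zero at the start; "wrist_torque": the same for the moment, N m; "gripper_width": finger opening in mm; "grasp_force": force on a finger pad.
Only numpy, scipy, OpenCV 4.12 (cv2) and the standard library are available. Lean on these libraries where they do the work, as an engineer would, in place of code of your own. Each camera call takes 0.05 s, during which the arm holds its last target. There are 200 camera calls.

### The job

Load the empty lane of the reagent bay: slide the tall bottle over the bench, without lifting it, right to the back wall, and then slide the short jar in before it the same way, so that both stand upright in that lane behind the line of the front bar. Then close the bay: squeeze the two tabs of the sprung bar together, set the bar down in the brackets at the two front corners of the bay and let go, so that its end pins spring out into the recesses. Leave the bottle and jar in the other lane and the other things on the bench where they are.

Things in the scene. Friction and masses are not known exactly. Their poses are not given: they have to be found in the camera images.
- bay: white sheet-metal reagent bay, 160 x 216 mm, screwed to the bench, no floor (things slide in on the bench top). Origin at bench level in its middle; x runs along the lanes from the open front to the back wall, y across, z up. Two lanes parted by a 4 mm divider at y = 0 (x -55 to 66 mm, 40 mm high). Side plates 50 mm high at y = +-92 mm; back wall 55 mm high, its face at x = 66 mm
- lane_mouth (a point): middle of the entrance of the empty lane, the one on the bay's +y side, between its front bracket and the divider: bay x = -70 mm, y = 41 mm, on the bench; axes as the bay's. The way in is free 39 mm either side of here (y = 2 to 80 mm at the bracket); further in, the lane is free from y = 2 to 92 mm
- lane_back (a point): foot of the back wall in the middle of the empty lane (bay x = 66 mm, y = 42 mm), on the bench; axes as the bay's
- bar_seat (a point): middle between the grey plastic brackets at the bay's two front corners, at the height of their ledges (bay x = -70 mm, y = 0, 14 mm above the bench); axes as the bay's. When seated the bar's origin is here, its length along y, tabs up. The bar closes the front along this line, 20 mm wide
- bracket_a (a point): the +y bracket (x 20 mm either way, 40 mm high), middle of its socket face at the recess, 22 mm above the bench; axes as the bay's. Recess 14 mm wide (x), 13 mm high, 8 mm deep. Before the face a cradle open above: cheeks 26 mm apart in x, flared in the top 12 mm; ledge 14 mm above the bench, reaching 12 mm inward from the face
- bracket_b (a point): the -y bracket, mirror image; the two socket faces are 184 mm apart. Middle of its socket face at the recess
- bottle: tall clear bottle with a screw cap, loose, standing before the bay: 58 mm diameter (full width up to about 80 mm), 135 mm high, about 0.22 kg, friction on the bench about 0.6: pushed higher than about 35 mm it may tip. Origin at the centre of its underside, z up
- jar: short clear sample jar with a snap cap and leaf clippings, loose, standing before the bay: 50 mm diameter at the cap, about 40 mm at the foot, 57 mm high, about 35 g. Origin at the centre of its underside, z up
- bottle_in: like the tall bottle, but already at the back of the bay's other lane (-y side); stays there. Origin at the centre of its underside
- jar_in: like the short jar, but already in the other lane before its bottle; stays there. Origin at the centre of its underside
- bar: sprung front bar, loose, lying on the bench, tabs up: aluminium tube 176 mm long (y), 20 mm wide (x), 16 mm high (z), 0.2 kg in all, the same either way round. Origin at the middle of its underside. At each end a round 8 mm steel pin, its axis 8 mm above the underside, stands out 13.5 mm (203 mm over the tips)
- tabs (a point): middle between the bar's two black tabs, 35 mm above its underside; axes as the bar's. The tabs are 18 mm wide (x), reach from 19 to 46 mm above the underside, and are 64 mm apart over their outer faces (y). Squeezed together to 39 mm they draw each pin in by 12.5 mm (178 mm over the tips), against 4.5 N at first, 8.3 N at the end. Let go, they spring back
- pin_a (a joint): pin at the bar's +y end: 0 fully out, 0.0125 m fully drawn in; under 0.002 when sprung out into a recess
- pin_b (a joint): pin at the bar's -y end: same values
- dish: round petri dish, 60 mm across, 15 mm high, lying on the bench between the bottle, the jar and the bar; stays there. Origin at the centre of its underside
- timer: white timer, 35 x 66 x 63 mm, standing beyond the bay as seen from the robot; stays there. Origin at the centre of its underside
- beaker: glass beaker, 52 mm across, 67 mm high, standing behind the bay's back wall; stays there. Origin at the centre of its underside
Not all that is in view belongs to the job. What is shaped like the bottle but turquoise is not meant.

How it is judged (in metres and radians):
On the way, in this order (a step that is already met when the one before it is completed fails the run):
1. the tall bottle stands upright in the empty lane, at most 15 mm short of the back wall, while the jar is still outside (x of bottle in the frame of bay above 0.022 m and y of bottle in the frame of bay between 0.015 and 0.07 m and angle between bottle's own z axis and vertical below 0.1 rad and height (world z) of bottle below 0.006 m and x of jar in the frame of bay below -0.07 m), for 0.2 s.
2. the short jar stands upright before it in that lane, whole behind the line of the bar (x of bottle in the frame of bay above 0.022 m and y of bottle in the frame of bay between 0.015 and 0.07 m and angle between each of bottle, jar's own z axis and vertical below 0.1 rad and height (world z) of each of bottle, jar below 0.006 m and x of jar in the frame of bay between -0.038 and 0 m and y of jar in the frame of bay between 0.015 and 0.07 m), for 0.2 s.
3. the bar sits on the ledges of both brackets with both pins sprung out into the recesses (x of bar in the frame of bar_seat between -0.004 and 0.004 m and y of bar in the frame of bar_seat between -0.005 and 0.005 m and z of bar in the frame of bar_seat between -0.003 and 0.005 m and angle between the y axis of bar and the y axis of bay, either way round below 0.05 rad and angle between bar's own z axis and vertical below 0.12 rad and value of joint each of pin_a, pin_b below 0.005 m), for 0.2 s.
At the end, for the whole second after the job is handed in: the tall bottle upright in the lane, at most 15 mm short of the back wall; the jar upright before it, whole behind the bar; the bar within 4 mm of its seat fore and aft, 5 mm sideways, 5 mm in height, level, both pins out in their recesses (joints under 5 mm); all at rest (all of step 2 and all of step 3 and linear speed of each of bottle, jar, bar below 0.02 m/s); the robot touches nothing.
It fails at once if the bottle or the jar is tipped by more than about 20 degrees (angle between any of bottle, jar's own z axis and vertical above 0.35 rad).
It fails at once if the bottle or the jar is lifted more than 15 mm off the bench (height (world z) of any of bottle, jar above 0.015 m).
It fails at once if the bottle or the jar of the other lane is shifted by more than 15 mm or tipped (distance of any of bottle_in, jar_in from where it was at the start of the episode above 0.015 m or angle between any of bottle_in, jar_in's own z axis and vertical above 0.3 rad).
It fails at once if the dish, timer or beaker is shifted by more than 20 mm (distance of any of dish, timer, beaker from where it was at the start of the episode above 0.02 m).
It also fails if it takes over 70 s, if anything falls off the work surface, if the arm or the gripper's body presses on something with over 40 N, if the wrist force passes 120 N, or if a joint passes its speed limit or range.

## Working session

There is one attempt and no reset: what is moved stays moved. The work goes in short steps, Python scripts to look and compute and a tool call to move; the robot and the scene stay as the last step left them, time stands still between calls to the robot, and variables do not carry over. Pictures are saved under pics/ and viewed, at most 10 in all, crops included, and the job is handed in when it is done.

Besides the shell and the picture viewer there is one more tool, called after "Call:" as name([rows], argument=value, ...), one row to a line, values as JSON. apply_moves: Moves the arm, as the interface text tells. Its arguments: {"type":"object","properties":{"rows":{"type":"array"}},"required":["rows"]}

```bash
mkdir -p pics; ls
cat > h.py <<'E'
import numpy as np, cv2
from bench import read_state, imaging, workorder, nets
def ray(im,rc):
    d=np.array([(rc[1]-im['cx'])/im['fx'],(rc[0]-im['cy'])/im['fy'],1.]); return np.array(im['rotation']).reshape(3,3)@d
def at(im,rc,z=0):
    d=ray(im,rc); c=np.array(im['xyz']); return (c+d*(z-c[2])/d[2])
def save(im,n): cv2.imwrite('pics/'+n,im['pixels'][:,:,::-1])
E
python3 - <<'E'
from h import *
ims={}
for c in ['scene','top']:
    im=imaging.get_image(c); save(im,c+'1.png'); print(c,np.round(im['xyz']),im['fx'],np.round(im['rotation'],2).tolist())
    for q,z in [('bay',0),('lane_mouth',0),('lane_back',0),('bar_seat',14),('bracket_a',22),('bracket_b',22),('bottle',0),('jar',0),('bar',0),('tabs',35),('dish',0),('timer',0),('beaker',0)]:
        r=nets.pinpoint(c,q)
        print(q,[(round(d['score'],2),np.round(d['location']).tolist(),np.round(at(im,d['location'],z)[:2]).tolist()) for d in r[:3]])
print(read_state())
E
```

```text
pics
scene [-283. -448. 1235.] 560.8532317073012 [0.81, -0.48, 0.16, -0.29]Traceback (most recent call last):
  File "<stdin>", line 7, in <module>
  File "h.py", line 6, in at
    d=ray(im,rc); c=np.array(im['xyz']); return (c+d*(z-c[2])/d[2])
  File "h.py", line 4, in ray
    d=np.array([(rc[1]-im['cx'])/im['fx'],(rc[0]-im['cy'])/im['fy'],1.]); return np.array(im['rotation']).reshape(3,3)@d
                                                                                 ~~~~~~~~~~~~~~~~~~~~~~~~~~~~~~~~^^^^^
ValueError: cannot reshape array of size 4 into shape (3,3)
```

Rotation is a quaternion.

```bash
sed -i 's/return np.array(im\[.rotation.\]).reshape(3,3)@d/return R.from_quat(im["rotation"]).apply(d)/; 1a from scipy.spatial.transform import Rotation as R' h.py
cat > look.py <<'E'
from h import *
import sys
n=sys.argv[1]
Q=[('bay',0),('lane_mouth',0),('lane_back',0),('bar_seat',14),('bracket_a',22),('bracket_b',22),('bottle',0),('jar',0),('bar',0),('tabs',35),('pin_a',8),('dish',0),('timer',0),('beaker',0)]
if len(sys.argv)>2: Q=[q for q in Q if q[0] in sys.argv[2].split(',')]
for c in ['scene','top']:
    im=imaging.get_image(c); save(im,c+n+'.png')
    print(c)
    for q,z in Q:
        r=nets.pinpoint(c,q)
        print(q,[(round(d['score'],2),np.round(d['location']).tolist(),np.round(at(im,d['location'],z)[:2]).tolist()) for d in r[:4]])
E
python3 look.py 1; python3 -c "
from h import *
print(read_state())"
```

```text
scene
bay [(0.86, [222.0, 269.0], [561.0, 205.0]), (0.33, [215.0, 281.0], [602.0, 187.0])]
lane_mouth [(0.81, [240.0, 275.0], [513.0, 153.0])]
lane_back [(0.68, [252.0, 395.0], [636.0, -160.0]), (0.64, [218.0, 238.0], [532.0, 294.0])]
bar_seat [(0.83, [231.0, 286.0], [547.0, 138.0])]
bracket_a [(0.96, [249.0, 262.0], [454.0, 157.0]), (0.61, [205.0, 302.0], [648.0, 144.0])]
bracket_b [(0.96, [249.0, 262.0], [454.0, 157.0]), (0.61, [205.0, 302.0], [648.0, 144.0])]
bottle [(0.88, [341.0, 420.0], [414.0, -326.0]), (0.75, [312.0, 311.0], [359.0, -51.0]), (0.67, [252.0, 395.0], [635.0, -161.0]), (0.25, [296.0, 438.0], [558.0, -318.0])]
jar [(0.82, [296.0, 353.0], [453.0, -123.0])]
bar [(0.83, [294.0, 441.0], [570.0, -322.0])]
tabs [(0.86, [290.0, 441.0], [554.0, -322.0])]
{'clock': 0.65, 'joints': array([ 1.40759191e+00,  3.84674631e-01,  7.91077699e-03, -2.79486422e-05,
       -1.19397817e+00, -2.58598616e-01]), 'joint_vel': array([ 2.38774829e-04, -1.30994050e-03,  3.20841805e-04,  9.04746502e-05,
       -9.61264805e-04,  1.01954723e-03]), 'joint_efforts': array([ 2.55139184e-04, -3.91892731e+01,  1.88559794e+01,  4.18939456e+00,
       -3.32845375e-04,  4.76539043e-06]), 'position': array([255.84229191, 570.21893006, 256.32747885]), 'ee_rot': array([ 9.77841511e-01, -2.09346553e-01, -1.42738561e-05, -2.65021879e-05]), 'contact_force': array([ 0.63342125, -0.49203459,  0.57391185]), 'wrist_torque': array([-0.03279664,  0.05591431, -0.03218332]), 'grasp_force': 0.0, 'gripper_width': 85.26174383713305}Traceback (most recent call last):
  File "look.py", line 10, in <module>
    r=nets.pinpoint(c,q)
ValueError: it knows: bar, bar_seat, bay, beaker, bottle, bottle_in, bracket, dish, jar, jar_in, lane_back, lane_mouth, tabs, timer
```

View pics/scene1.png

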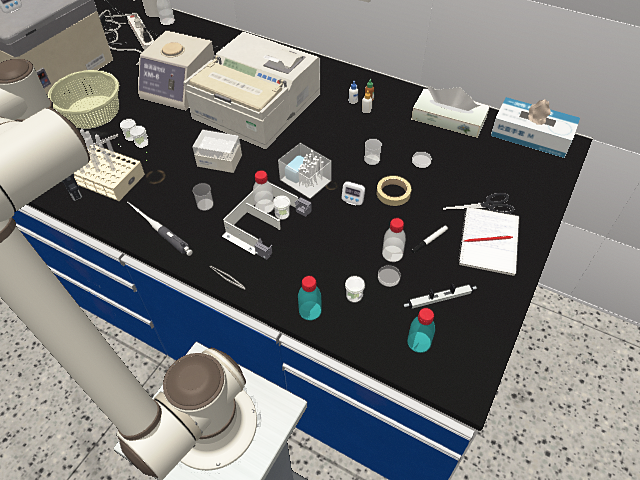

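The scene shows the clear bottle at (252,395) and the clear jar at (290,355). The bar is at (296,441), the dish at (275,389) and the bay around (222,269). The turquoise look-alikes are at (300,310) and (330,422). The bay's open front faces world -y, and its empty lane is on the robot's side.

```bash
sed -i "s/,('pin_a',8)//; s/'bracket_a'/'bracket'/; s/('bracket_b',22),/('bottle_in',0),('jar_in',0),/" look.py; python3 look.py 2
```

```text
scene
bay [(0.56, [223.0, 266.0], [554.0, 212.0])]
lane_mouth [(0.91, [240.0, 274.0], [512.0, 156.0]), (0.51, [252.0, 395.0], [638.0, -159.0])]
lane_back [(0.56, [218.0, 237.0], [531.0, 296.0])]
bar_seat [(0.82, [226.0, 287.0], [564.0, 143.0])]
bracket [(0.75, [205.0, 298.0], [642.0, 153.0]), (0.65, [248.0, 262.0], [457.0, 160.0]), (0.54, [297.0, 353.0], [437.0, -132.0])]
bottle_in [(0.59, [207.0, 205.0], [520.0, 404.0]), (0.56, [208.0, 266.0], [604.0, 241.0]), (0.32, [242.0, 275.0], [509.0, 151.0])]
jar_in [(0.67, [214.0, 283.0], [608.0, 186.0]), (0.53, [199.0, 353.0], [760.0, 34.0]), (0.37, [279.0, 391.0], [549.0, -188.0])]
bottle [(0.85, [309.0, 312.0], [365.0, -50.0]), (0.81, [340.0, 422.0], [420.0, -329.0]), (0.77, [251.0, 395.0], [641.0, -159.0]), (0.65, [295.0, 440.0], [564.0, -322.0])]
jar [(0.65, [197.0, 352.0], [767.0, 39.0]), (0.63, [296.0, 354.0], [455.0, -126.0])]
bar [(0.74, [296.0, 439.0], [559.0, -320.0]), (0.29, [230.0, 287.0], [561.0, 144.0])]
tabs [(0.81, [291.0, 441.0], [554.0, -322.0])]
dish [(0.86, [275.0, 390.0], [559.0, -179.0]), (0.33, [229.0, 284.0], [559.0,
[... 561 characters left out ...]
.0])]
jar_in [(0.65, [221.0, 219.0], [604.0, 255.0]), (0.63, [218.0, 250.0], [611.0, 187.0]), (0.6, [200.0, 268.0], [651.0, 145.0])]
bottle [(0.95, [330.0, 358.0], [361.0, -48.0]), (0.92, [306.0, 480.0], [410.0, -317.0]), (0.7, [212.0, 401.0], [621.0, -151.0])]
jar [(0.83, [284.0, 392.0], [459.0, -125.0])]
bar [(0.7, [239.0, 477.0], [558.0, -317.0]), (0.27, [209.0, 402.0], [627.0, -153.0])]
tabs [(0.8, [240.0, 482.0], [550.0, -318.0]), (0.52, [220.0, 251.0], [600.0, 179.0])]
dish [(0.55, [244.0, 416.0], [548.0, -183.0])]
timer [(0.87, [152.0, 319.0], [759.0, 30.0]), (0.49, [238.0, 484.0], [559.0, -333.0])]
beaker [(0.7, [238.0, 238.0], [566.0, 212.0]), (0.56, [257.0, 149.0], [525.0, 407.0])]
```

View pics/top2.png

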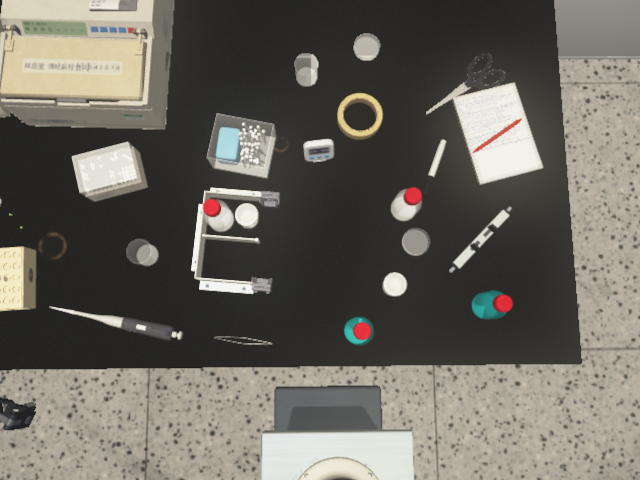

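Run:
```python
from h import *
t=cv2.imread('pics/top2.png')
s=cv2.imread('pics/scene2.png')
def crop(i,r,c,h,w,f): return cv2.resize(i[r:r+h,c:c+w],None,fx=f,fy=f,interpolation=cv2.INTER_CUBIC)
a=crop(t,185,185,100,100,4);b=crop(t,180,380,100,135,4)[:, :400*0+540]
b=crop(t,195,435,100,100,4)
c=crop(s,170,215,50*2,100,2); 
d=crop(s,185,215,80,100,2.5) 
low=np.hstack([cv2.resize(t[180:300,380:430],None,fx=200/120,fy=200/120),cv2.resize(s[170:270,215:320],(315,200*3//2)[:2])[0:200],cv2.resize(s[275:315,395:485],(400,200))])
low=cv2.resize(low,(800,200))
cv2.imwrite('pics/c1.png',np.vstack([np.hstack([a,b]),low]))
```

```text
(no output)
```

View pics/c1.png

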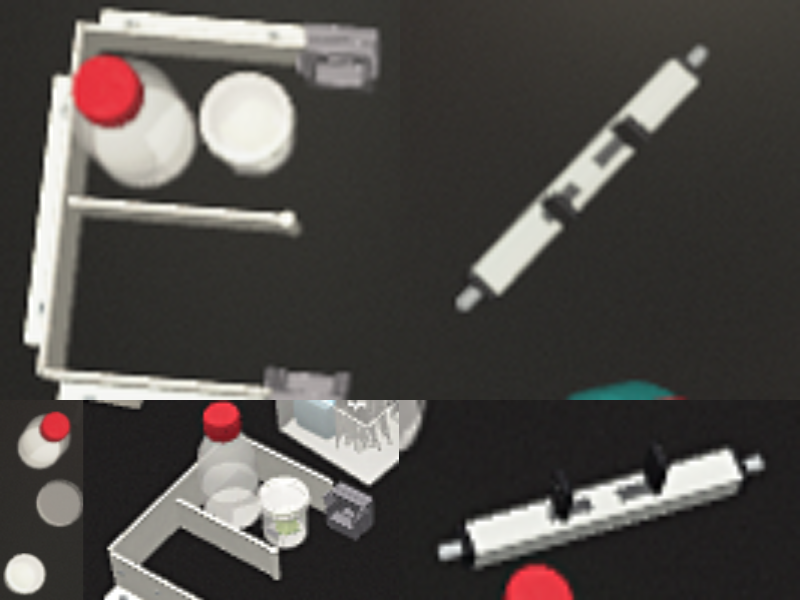

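```bash
cat > meas.py <<'E'
from h import *
def red(im,r0,r1,c0,c1):
    p=im['pixels'][r0:r1,c0:c1].astype(int); m=(p[...,0]>120)&(p[...,1]<90)&(p[...,2]<100)
    r,c=np.nonzero(m); return (r.mean()+r0,c.mean()+c0),len(r)
def white(im,r0,r1,c0,c1,th=150):
    p=im['pixels'][r0:r1,c0:c1]; m=(p.min(2)>th).astype(np.uint8)
    n,l,st,ce=cv2.connectedComponentsWithStats(m); k=1+np.argmax(st[1:,4])
    return (ce[k][1]+r0,ce[k][0]+c0),st[k],(l==k)
def proj(im,P):
    q=R.from_quat(im['rotation']).inv().apply(np.atleast_2d(P)-np.array(im['xyz']))
    return np.c_[im['fy']*q[:,1]/q[:,2]+im['cy'],im['fx']*q[:,0]/q[:,2]+im['cx']]
E
python3 - <<'E'
from meas import *
from scipy.optimize import least_squares
S=imaging.get_image('scene');T=imaging.get_image('top')
obs=[(T,(239.5,257),(-55,0,40)),(T,(235.7,202.7),(66,0,40)),(T,(191,204.8),(67,-93,55)),(T,(278.4,195.5),(67,93,55)),(S,(220,280),(-55,0,40)),(S,(229,279.5),(-55,0,0)),(S,(219.7,224.7),(67,93,55))]
def f(p):
    o=[]
    for im,rc,P in obs:
        w=R.from_euler('z',p[2]).apply(P)+[p[0],p[1],0]
        o.append(proj(im,w)[0]-rc)
    return np.ravel(o)
s=least_squares(f,[562,215,np.pi/2]); print('bay',s.x,np.round(s.fun.reshape(-1,2),1).tolist())
p=s.x
for n,P in [('mouth',(-70,41,0)),('back',(66,42,0)),('seat',(-70,0,14)),('ba',(-70,92,22)),('bb',(-70,-92,22))]: print(n,R.from_euler('z',p[2]).apply(P)+[p[0],p[1],0])
# bottle & jar
rs,n1=red(S,215,235,385,408); rt,n2=red(T,185,205,400,425); print(n1,n2,'bottle',at(S,rs,128),at(T,rt,130))
ws,a,_=white(S,270,300,340,370); wt,b,_=white(T,265,300,378,412); print(a,b,'jar S57',at(S,ws,50),'T',at(T,wt,56))
c,st,m=white(T,200,275,445,515)
rr,cc=np.nonzero(m); (cx,cy),wh,ang=cv2.minAreaRect(np.c_[cc+445,rr+200].astype(np.float32)); print('bar rect',cx,cy,wh,ang,at(T,(cy,cx),16))
A=at(T,(208,511.25),8);B=at(T,(270.75,450),8);print('pins',A,B,(A+B)/2,np.linalg.norm(A-B),np.arctan2(*(A-B)[1::-1]))
pts=cv2.fitLine(np.c_[cc+445,rr+200].astype(np.float32),2,0,.01,.01).ravel()
a,b=at(T,(pts[3]-30*pts[1],pts[2]-30*pts[0]),16),at(T,(pts[3]+30*pts[1],pts[2]+30*pts[0]),16); print('bar line ang',np.arctan2(*(a-b)[1::-1]),(a+b)/2)
st=read_state();print(st['clock'],R.from_quat(st['ee_rot']).as_matrix().round(3).tolist())
E
```

```text
bay [559.62955766 218.12996897   1.49124142] [[-0.1, 1.5], [-0.3, -0.6], [0.5, -0.1], [-0.3, 0.4], [-0.3, -0.9], [-0.2, 0.5], [-0.5, -1.1]]
mouth [513.19626204 151.60967839   0.        ]
back [523.00748352 287.25900546   0.        ]
seat [554.06658629 148.35136659  14.        ]
ba [462.35756602 155.66270039  22.        ]
bb [645.77560655 141.04003279  22.        ]
158 256 bottle [ 624.35287276 -155.7089621   128.        ] [ 627.64173576 -153.78515136  130.        ]
[  5   6  20  24 330] [  5   7  24  24 444] jar S57 [ 450.50335757 -126.95279984   50.        ] T [ 456.12902119 -122.66701202   56.        ]
bar rect 463.6869201660156 256.67254638671875 (8.817641258239746, 22.891952514648438) 42.709388732910156 [ 516.81919617 -281.63753124   16.        ]
pins [ 625.85958056 -395.36481294    8.        ] [ 487.08080723 -252.24207573    8.        ] [ 556.47019389 -323.80344433    8.        ] 199.35813460804837 -0.8008064529478429
bar line ang 2.375613040695849 [ 516.98055415 -281.83387215   16.        ]
2.25 [[0.912, -0.409, -0.0], [-0.409, -0.912, -0.0], [0.0, 0.0, -1.0]]
```

```bash
cat > go.py <<'E'
from h import *
import sys
# usage: go.py x y z tooly_angle -> delta in tool frame
def go(x,y,z,ang):
    s=read_state(); M=R.from_quat(s['ee_rot']).as_matrix(); d=M.T@(np.array([x,y,z])-s['position'])
    t=np.array([np.cos(ang),np.sin(ang),0]); t=M.T@t; yaw=np.arctan2(-t[0],t[1]); yaw=(yaw+np.pi/2)%np.pi-np.pi/2
    print(round(s['clock'],2),'delta',d.round(1).tolist(),'yaw',round(yaw,3),'w',round(s['gripper_width'],1),'g',round(s['grasp_force'],1),'F',s['contact_force'].round(1).tolist(),'pos',s['position'].round(1).tolist())
if __name__=='__main__': go(*map(float,sys.argv[1:5]))
E
python3 go.py 626 -154 256 -0.08
```

```text
2.25 delta [634.2, 509.2, 0.3] yaw 1.229 w 85.8 g 0.0 F [-0.3, 1.4, 1.2] pos [255.8, 570.2, 256.3]
```

Call:
apply_moves([
  {"hand":0.4,"delta_pos":[634,509,0],"yaw":1.23},
  {"hand":0.4,"delta_pos":[634,509,0],"yaw":1.23},
  {"hand":0.4,"delta_pos":[634,509,0],"yaw":1.23},
  {"hand":0.4,"delta_pos":[634,509,0],"yaw":1.23},
  {"hand":0.4,"delta_pos":[634,509,0],"yaw":1.23},
  {"hand":0.4,"delta_pos":[634,509,0],"yaw":1.23},
  {"hand":0.4,"delta_pos":[634,509,0],"yaw":1.23},
  {"hand":0.4,"delta_pos":[634,509,0],"yaw":1.23},
  {"hand":0.4,"delta_pos":[634,509,0],"yaw":1.23},
  {"hand":0.4,"delta_pos":[634,509,0],"yaw":1.23},
  {"hand":0.4,"delta_pos":[634,509,0],"yaw":1.23},
  {"hand":0.4,"delta_pos":[634,509,0],"yaw":1.23},
])

```text
clock: 3.25
position: [483.9, 123.1, 256.8]
ee_rot: [-0.678, 0.735, -0.0, 0.001]
contact_force: [1.2, 0.5, -0.4]
gripper_width: 59.8
grasp_force: 0.0
```

```bash
python3 go.py 626 -154 200 -0.08
```

```text
3.25 delta [264.7, -163.9, 56.8] yaw -0.001 w 59.8 g 0.0 F [1.2, 0.5, -0.4] pos [483.9, 123.1, 256.8]
```

Call:
apply_moves([
  {"hand":0.4,"delta_pos":[265,-164,40],"yaw":0},
  {"hand":0.4,"delta_pos":[265,-164,40],"yaw":0},
  {"hand":0.4,"delta_pos":[265,-164,40],"yaw":0},
  {"hand":0.4,"delta_pos":[265,-164,40],"yaw":0},
  {"hand":0.4,"delta_pos":[265,-164,40],"yaw":0},
  {"hand":0.4,"delta_pos":[265,-164,40],"yaw":0},
  {"hand":0.4,"delta_pos":[265,-164,40],"yaw":0},
  {"hand":0.4,"delta_pos":[265,-164,40],"yaw":0},
  {"hand":0.4,"delta_pos":[265,-164,40],"yaw":0},
  {"hand":0.4,"delta_pos":[265,-164,40],"yaw":0},
])

```text
clock: 4.08
position: [625.3, -153.6, 215.2]
ee_rot: [-0.677, 0.736, 0.001, -0.001]
contact_force: [-0.4, -0.2, 0.1]
gripper_width: 59.6
grasp_force: 0.0
```

```bash
python3 go.py 626 -154 132 -0.08
```

```text
4.08 delta [0.3, -0.8, 83.2] yaw -0.004 w 59.6 g 0.0 F [-0.4, -0.2, 0.1] pos [625.3, -153.6, 215.2]
```

Call:
apply_moves([
  {"hand":0.4,"delta_pos":[0,0,30],"yaw":0},
  {"hand":0.4,"delta_pos":[0,0,60],"yaw":0},
  {"hand":0.4,"delta_pos":[0,0,83],"yaw":0},
  {"hand":0.4,"delta_pos":[0,0,83],"yaw":0},
  {"hand":-0.6,"delta_pos":[0,0,83],"yaw":0},
  {"hand":-0.6,"delta_pos":[0,0,83],"yaw":0},
  {"hand":-0.6,"delta_pos":[0,0,83],"yaw":0},
  {"hand":-0.6,"delta_pos":[0,0,83],"yaw":0},
  {"hand":-0.6,"delta_pos":[0,0,83],"yaw":0},
  {"hand":-0.6,"delta_pos":[0,0,83],"yaw":0},
])

```text
clock: 4.92
position: [627.0, -152.5, 136.0]
ee_rot: [-0.678, 0.735, -0.002, 0.002]
contact_force: [1.4, 1.4, 6.2]
gripper_width: 31.4
grasp_force: 60.1
```

```bash
python3 go.py 506 72 132 -0.08
```

```text
4.92 delta [-214.0, 138.7, 3.2] yaw -0.0 w 31.4 g 60.1 F [1.4, 1.4, 6.2] pos [627.0, -152.5, 136.0]
```

Call:
apply_moves([
  {"hand":-0.6,"delta_pos":[-5,3,-2.5],"yaw":0},
  {"hand":-0.6,"delta_pos":[-16,10,-2.5],"yaw":0},
  {"hand":-0.6,"delta_pos":[-34,22,-2.5],"yaw":0},
  {"hand":-0.6,"delta_pos":[-56,36,-2.5],"yaw":0},
  {"hand":-0.6,"delta_pos":[-80,52,-2.5],"yaw":0},
  {"hand":-0.6,"delta_pos":[-104,67,-2.5],"yaw":0},
  {"hand":-0.6,"delta_pos":[-128,83,-2.5],"yaw":0},
  {"hand":-0.6,"delta_pos":[-152,99,-2.5],"yaw":0},
  {"hand":-0.6,"delta_pos":[-176,114,-2.5],"yaw":0},
  {"hand":-0.6,"delta_pos":[-196,127,-2.5],"yaw":0},
  {"hand":-0.6,"delta_pos":[-208,135,-2.5],"yaw":0},
  {"hand":-0.6,"delta_pos":[-214,139,-2.5],"yaw":0},
])

```text
clock: 5.92
position: [502.9, 73.9, 136.2]
ee_rot: [-0.679, 0.734, -0.0, 0.0]
contact_force: [0.5, 0.1, -0.5]
gripper_width: 31.3
grasp_force: 60.6
```

```bash
python3 go.py 518.2 219 132 -0.08; python3 look.py 3 bottle,lane_mouth,bay
```

```text
5.92 delta [-145.9, -4.0, 4.2] yaw 0.002 w 31.3 g 60.6 F [0.5, 0.1, -0.5] pos [502.9, 73.9, 136.2]
scene
bay [(0.88, [224.0, 264.0], [549.0, 213.0])]
lane_mouth [(0.75, [241.0, 277.0], [511.0, 147.0]), (0.7, [247.0, 264.0], [476.0, 168.0])]
bottle [(0.63, [251.0, 304.0], [519.0, 63.0]), (0.6, [308.0, 313.0], [371.0, -51.0]), (0.57, [343.0, 418.0], [408.0, -326.0])]
top
bay [(0.91, [238.0, 235.0], [564.0, 219.0])]
lane_mouth []
bottle [(0.64, [331.0, 358.0], [359.0, -48.0]), (0.6, [304.0, 482.0], [413.0, -320.0]), (0.55, [266.0, 302.0], [501.0, 70.0])]
```

View pics/scene3.png

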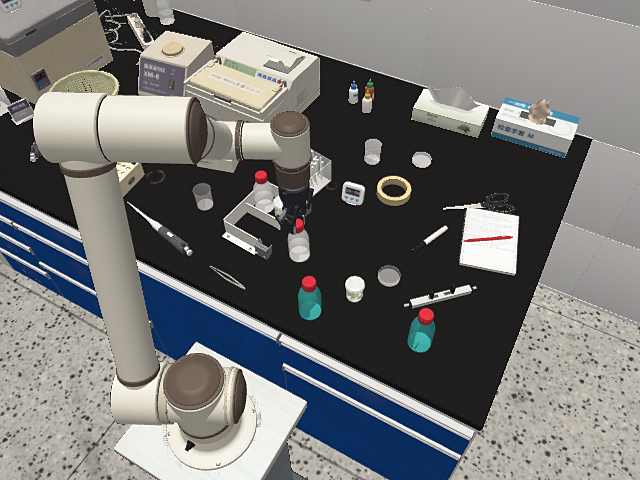

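```bash
python3 go.py 521.5 255 135 -0.08
```

```text
6.32 delta [-184.3, -2.3, 0.9] yaw -0.003 w 30.9 g 60.9 F [-1.5, 2.1, 4.7] pos [504.0, 71.5, 135.9]
```

Call:
apply_moves([
  {"hand":-0.6,"delta_pos":[-6,-1,0],"yaw":0},
  {"hand":-0.6,"delta_pos":[-20,-2,0],"yaw":0},
  {"hand":-0.6,"delta_pos":[-38,-2.5,0],"yaw":0},
  {"hand":-0.6,"delta_pos":[-56,-2.5,0],"yaw":0},
  {"hand":-0.6,"delta_pos":[-74,-2.5,0],"yaw":0},
  {"hand":-0.6,"delta_pos":[-92,-2.5,0],"yaw":0},
  {"hand":-0.6,"delta_pos":[-110,-2.5,0],"yaw":0},
  {"hand":-0.6,"delta_pos":[-128,-2.5,0],"yaw":0},
  {"hand":-0.6,"delta_pos":[-146,-2.5,0],"yaw":0},
  {"hand":-0.6,"delta_pos":[-164,-2.5,0],"yaw":0},
  {"hand":-0.6,"delta_pos":[-178,-2.5,0],"yaw":0},
  {"hand":-0.6,"delta_pos":[-184,-2.5,0],"yaw":0},
])

```text
clock: 7.32
position: [522.3, 255.6, 135.8]
ee_rot: [-0.678, 0.735, -0.001, -0.0]
contact_force: [0.9, -3.7, 4.1]
gripper_width: 31.7
grasp_force: 61.3
```

```bash
python3 go.py 521.5 255 135 -0.08;  python3 look.py 4 bottle,bay; python3 go.py 521.5 255 135 -0.08
python3 -c "
import cv2,numpy as np
a=cv2.imread('pics/scene4.png')[150:280,180:340];b=cv2.imread('pics/top4.png')[170:300,160:320]
cv2.imwrite('pics/c4.png',cv2.resize(np.hstack([a,b]),(800,325)))"
```

```text
7.32 delta [0.7, 0.8, 0.8] yaw -0.001 w 31.7 g 61.3 F [0.9, -3.7, 4.1] pos [522.3, 255.6, 135.8]
scene
bay [(0.8, [223.0, 267.0], [555.0, 209.0])]
bottle [(0.98, [341.0, 419.0], [415.0, -325.0]), (0.59, [227.0, 257.0], [529.0, 224.0]), (0.56, [310.0, 312.0], [364.0, -51.0])]
top
bay [(0.85, [236.0, 237.0], [568.0, 214.0]), (0.38, [284.0, 265.0], [464.0, 152.0]), (0.2, [242.0, 416.0], [552.0, -182.0])]
bottle [(0.88, [260.0, 236.0], [515.0, 216.0]), (0.77, [307.0, 481.0], [408.0, -319.0]), (0.66, [332.0, 358.0], [358.0, -50.0])]
7.62 delta [-0.1, 0.5, 0.9] yaw -0.002 w 31.6 g 61.1 F [0.4, -1.7, 3.1] pos [522.0, 254.9, 135.9]
```

View pics/c4.png

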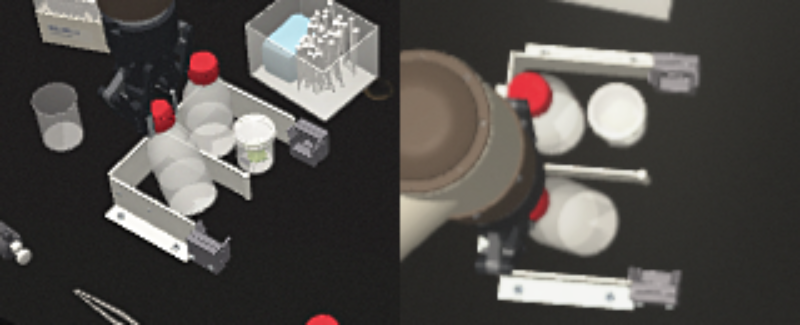

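The bottle leans: the cap is at (162,110) in the crop, well back of the foot at (190,195), so it has pivoted between the pads by roughly 0.25 rad. I'll draw the cap back gently so that foot friction turns it upright.

Call:
apply_moves([
  {"hand":-0.6,"delta_pos":[2,0,0],"yaw":0},
  {"hand":-0.6,"delta_pos":[5,0,0],"yaw":0},
  {"hand":-0.6,"delta_pos":[8,0,0],"yaw":0},
  {"hand":-0.6,"delta_pos":[11,0,0],"yaw":0},
  {"hand":-0.6,"delta_pos":[14,0,0],"yaw":0},
  {"hand":-0.6,"delta_pos":[17,0,0],"yaw":0},
  {"hand":-0.6,"delta_pos":[20,0,0],"yaw":0},
])

```text
clock: 8.2
position: [520.8, 236.6, 136.6]
ee_rot: [-0.678, 0.735, 0.0, 0.002]
contact_force: [-1.0, 3.0, 6.7]
gripper_width: 31.9
grasp_force: 61.1
```

```bash
python3 go.py 521.5 255 135 -0.08;  python3 look.py 5 bottle
python3 -c "
import cv2,numpy as np
a=cv2.imread('pics/scene5.png')[150:280,180:340];b=cv2.imread('pics/top5.png')[170:300,160:320]
cv2.imwrite('pics/c5.png',cv2.resize(np.hstack([a,b]),(800,325)))"
```

```text
8.2 delta [-18.4, 0.8, 1.7] yaw -0.001 w 31.9 g 61.1 F [-1.0, 3.0, 6.7] pos [520.8, 236.6, 136.6]
scene
bottle [(0.83, [307.0, 315.0], [375.0, -54.0]), (0.8, [230.0, 263.0], [527.0, 203.0]), (0.63, [340.0, 420.0], [418.0, -327.0])]
top
bottle [(0.78, [331.0, 359.0], [360.0, -51.0]), (0.76, [261.0, 238.0], [513.0, 213.0]), (0.65, [240.0, 268.0], [559.0, 146.0]), (0.62, [306.0, 482.0], [410.0, -322.0])]
```

View pics/c5.png

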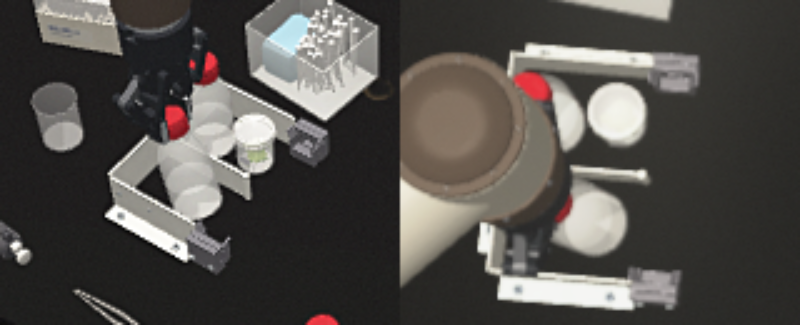

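The lean has decreased: cap at (175,122), foot at (198,200) in the crop. I'll draw it back further.

Call:
apply_moves([
  {"hand":-0.6,"delta_pos":[3,0,0],"yaw":0},
  {"hand":-0.6,"delta_pos":[7,0,0],"yaw":0},
  {"hand":-0.6,"delta_pos":[11,0,0],"yaw":0},
  {"hand":-0.6,"delta_pos":[15,0,0],"yaw":0},
  {"hand":-0.6,"delta_pos":[19,0,0],"yaw":0},
  {"hand":-0.6,"delta_pos":[23,0,0],"yaw":0},
  {"hand":-0.6,"delta_pos":[27,0,0],"yaw":0},
  {"hand":-0.6,"delta_pos":[30,0,0],"yaw":0},
  {"hand":-0.6,"delta_pos":[30,0,0],"yaw":0},
])

```text
clock: 9.15
position: [517.6, 205.0, 135.9]
ee_rot: [-0.678, 0.735, -0.0, 0.0]
contact_force: [-0.3, 2.9, 5.2]
gripper_width: 31.7
grasp_force: 60.4
```

```bash
python3 go.py 521.5 255 135 -0.08;  python3 look.py 6 bottle
python3 -c "
import cv2,numpy as np
a=cv2.imread('pics/scene6.png')[150:280,180:340];b=cv2.imread('pics/top6.png')[170:300,160:320]
cv2.imwrite('pics/c6.png',cv2.resize(np.hstack([a,b]),(800,325)))"
```

```text
9.15 delta [-50.2, 0.2, 0.9] yaw -0.001 w 31.7 g 60.4 F [-0.3, 2.9, 5.2] pos [517.6, 205.0, 135.9]
scene
bottle [(0.91, [341.0, 421.0], [416.0, -330.0]), (0.65, [310.0, 310.0], [363.0, -47.0]), (0.57, [232.0, 265.0], [523.0, 193.0])]
top
bottle [(0.97, [334.0, 354.0], [354.0, -40.0]), (0.72, [264.0, 243.0], [508.0, 201.0]), (0.63, [303.0, 482.0], [417.0, -321.0])]
```

View pics/c6.png

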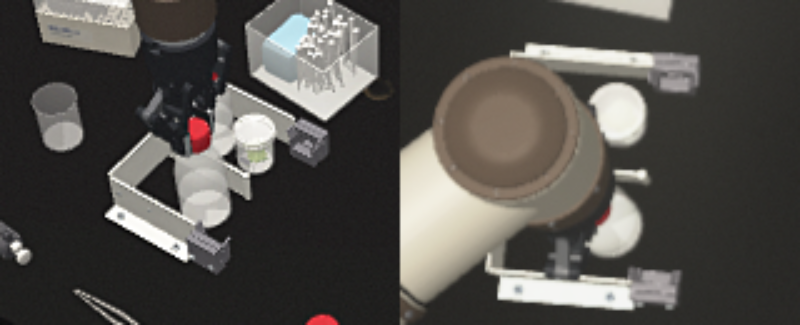

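The bottle is upright again: cap at (200,133), foot at (204,208) in the crop. Closing the pads had pressed it down by about 5 N, and that extra friction made it lean. I'll release, regrip slightly higher and unload.

Call:
apply_moves([
  {"hand":-0.15,"delta_pos":[0,0,0],"yaw":0},
  {"hand":-0.1,"delta_pos":[0,0,0],"yaw":0},
  {"hand":-0.1,"delta_pos":[0,0,-4],"yaw":0},
  {"hand":-0.1,"delta_pos":[0,0,-4],"yaw":0},
  {"hand":-0.1,"delta_pos":[0,0,-4],"yaw":0},
  {"hand":-0.1,"delta_pos":[0,0,-4],"yaw":0},
  {"hand":-0.4,"delta_pos":[0,0,-4],"yaw":0},
  {"hand":-0.4,"delta_pos":[0,0,-4],"yaw":0},
  {"hand":-0.4,"delta_pos":[0,0,-4],"yaw":0},
  {"hand":-0.4,"delta_pos":[0,0,-5],"yaw":0},
  {"hand":-0.4,"delta_pos":[0,0,-5],"yaw":0},
  {"hand":-0.4,"delta_pos":[0,0,-5],"yaw":0},
])

```text
clock: 10.35
position: [517.2, 205.4, 140.3]
ee_rot: [-0.678, 0.735, 0.0, -0.0]
contact_force: [0.1, -0.3, -2.8]
gripper_width: 30.9
grasp_force: 59.5
```

```bash
python3 go.py 521.5 255 135 -0.08;  python3 look.py 7 bottle; python3 go.py 521.5 255 135 -0.08
```

```text
10.35 delta [-49.8, -0.2, 5.3] yaw -0.001 w 30.9 g 59.5 F [0.1, -0.3, -2.8] pos [517.2, 205.4, 140.3]
scene
bottle [(0.96, [232.0, 266.0], [526.0, 191.0]), (0.55, [342.0, 421.0], [413.0, -331.0]), (0.51, [291.0, 443.0], [580.0, -322.0])]
top
bottle [(0.83, [329.0, 357.0], [364.0, -48.0]), (0.79, [264.0, 242.0], [507.0, 203.0]), (0.72, [304.0, 482.0], [415.0, -320.0])]
10.55 delta [-49.7, -0.1, 5.5] yaw -0.001 w 30.7 g 59.5 F [0.1, -0.1, -1.1] pos [517.4, 205.4, 140.6]
```

Call:
apply_moves([
  {"hand":-0.4,"delta_pos":[-2,0,0],"yaw":0},
  {"hand":-0.4,"delta_pos":[-6,0,0],"yaw":0},
  {"hand":-0.4,"delta_pos":[-11,0,0],"yaw":0},
  {"hand":-0.4,"delta_pos":[-16,0,0],"yaw":0},
  {"hand":-0.4,"delta_pos":[-21,0,0],"yaw":0},
  {"hand":-0.4,"delta_pos":[-26,0,0],"yaw":0},
  {"hand":-0.4,"delta_pos":[-31,0,0],"yaw":0},
  {"hand":-0.4,"delta_pos":[-36,0,0],"yaw":0},
  {"hand":-0.4,"delta_pos":[-41,0,0],"yaw":0},
  {"hand":-0.4,"delta_pos":[-45,0,0],"yaw":0},
  {"hand":-0.4,"delta_pos":[-48,0,0],"yaw":0},
  {"hand":-0.4,"delta_pos":[-48,0,0],"yaw":0},
])

```text
clock: 11.55
position: [521.6, 254.0, 140.8]
ee_rot: [-0.678, 0.735, -0.0, 0.0]
contact_force: [-0.4, 0.1, -1.9]
gripper_width: 31.4
grasp_force: 59.5
```

```bash
python3 go.py 521.5 255 135 -0.08;  python3 look.py 8 bottle
python3 -c "
import cv2,numpy as np
a=cv2.imread('pics/scene8.png')[150:280,180:340];b=cv2.imread('pics/top8.png')[170:300,160:320]
cv2.imwrite('pics/c8.png',cv2.resize(np.hstack([a,b]),(800,325)))"
```

```text
11.55 delta [-1.0, 0.1, 5.8] yaw -0.0 w 31.4 g 59.5 F [-0.4, 0.1, -1.9] pos [521.6, 254.0, 140.8]
scene
bottle [(0.94, [341.0, 416.0], [411.0, -319.0]), (0.92, [308.0, 310.0], [366.0, -45.0]), (0.72, [224.0, 252.0], [533.0, 243.0]), (0.16, [294.0, 354.0], [459.0, -124.0])]
top
bottle [(0.93, [261.0, 219.0], [514.0, 253.0]), (0.82, [304.0, 483.0], [414.0, -322.0]), (0.57, [332.0, 359.0], [358.0, -52.0])]
```

View pics/c8.png

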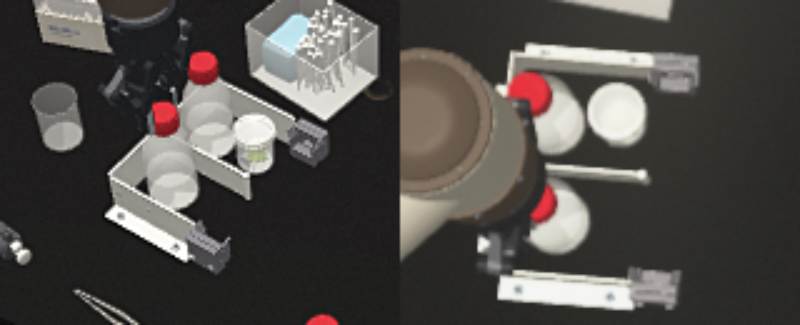

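The bottle now stands upright in the lane: cap at (163,120), foot at (173,190) in the crop. It needs a few millimetres more, then I can release and rise.

Call:
apply_moves([
  {"hand":-0.4,"delta_pos":[-3,0,0],"yaw":0},
  {"hand":-0.4,"delta_pos":[-6,0,0],"yaw":0},
  {"hand":-0.4,"delta_pos":[-6,0,1],"yaw":0},
  {"hand":-0.15,"delta_pos":[-6,0,1],"yaw":0},
  {"hand":-0.1,"delta_pos":[-6,0,1],"yaw":0},
  {"hand":0.0,"delta_pos":[-6,0,1],"yaw":0},
  {"hand":0.1,"delta_pos":[-6,0,1],"yaw":0},
  {"hand":0.1,"delta_pos":[-6,0,-20],"yaw":0},
  {"hand":0.1,"delta_pos":[-6,0,-50],"yaw":0},
  {"hand":0.6,"delta_pos":[-6,0,-75],"yaw":0},
  {"hand":0.6,"delta_pos":[-6,0,-75],"yaw":0},
])

```text
clock: 12.67
position: [524.6, 260.9, 222.1]
ee_rot: [-0.678, 0.735, -0.001, 0.006]
contact_force: [0.6, 0.6, 1.8]
gripper_width: 67.7
grasp_force: 0.0
```

```bash
python3 go.py 455 -124 200 -0.08; python3 look.py 9 bottle,jar
```

```text
12.67 delta [389.3, 38.9, 19.1] yaw 0.0 w 67.7 g 0.0 F [0.6, 0.6, 1.8] pos [524.6, 260.9, 222.1]
scene
bottle [(0.64, [340.0, 421.0], [419.0, -328.0]), (0.61, [312.0, 313.0], [361.0, -56.0])]
jar []
top
bottle [(0.79, [306.0, 484.0], [410.0, -325.0]), (0.78, [330.0, 358.0], [361.0, -48.0]), (0.64, [258.0, 218.0], [521.0, 257.0]), (0.42, [198.0, 271.0], [654.0, 140.0])]
jar []
```

Call:
apply_moves([
  {"hand":0.7,"delta_pos":[389,40,10],"yaw":0},
  {"hand":0.7,"delta_pos":[389,40,10],"yaw":0},
  {"hand":0.7,"delta_pos":[389,40,10],"yaw":0},
  {"hand":0.7,"delta_pos":[389,40,10],"yaw":0},
  {"hand":0.7,"delta_pos":[389,40,10],"yaw":0},
  {"hand":0.7,"delta_pos":[389,40,10],"yaw":0},
  {"hand":0.7,"delta_pos":[389,40,10],"yaw":0},
  {"hand":0.7,"delta_pos":[389,40,10],"yaw":0},
  {"hand":0.7,"delta_pos":[389,40,10],"yaw":0},
  {"hand":0.7,"delta_pos":[389,40,10],"yaw":0},
  {"hand":0.7,"delta_pos":[389,40,10],"yaw":0},
  {"hand":0.7,"delta_pos":[389,40,10],"yaw":0},
])

```text
clock: 13.97
position: [450.0, -126.0, 205.1]
ee_rot: [-0.677, 0.736, 0.001, -0.001]
contact_force: [0.4, 0.0, 0.7]
gripper_width: 72.6
grasp_force: 0.0
```

Run:
```python
from meas import *
import go
go.go(455,-124,70,-0.08)
S=imaging.get_image('scene')
rs,n=red(S,185,210,236,256); print('cap scene',rs,n,at(S,rs,128))
save(S,'scene10.png')
from scipy import ndimage
print([(round(d['score'],2),np.round(d['location']),at(S,d['location'],0).round()) for d in nets.pinpoint('scene','jar')])
```

```text
13.97 delta [-2.4, -5.1, 135.1] yaw -0.003 w 72.6 g 0.0 F [0.4, 0.0, 0.7] pos [450.0, -126.0, 205.1]
cap scene (np.float64(196.1492537313433), np.float64(242.59701492537314)) 134 [517.78077345 249.29746591 128.        ]
[(0.71, array([295., 355.]), array([ 458., -126.,    0.]))]
```

Call:
apply_moves([
  {"hand":0.7,"delta_pos":[-2,-5,40],"yaw":0},
  {"hand":0.7,"delta_pos":[-2,-5,80],"yaw":0},
  {"hand":0.7,"delta_pos":[-2,-5,115],"yaw":0},
  {"hand":0.7,"delta_pos":[-2,-5,138],"yaw":0},
  {"hand":0.7,"delta_pos":[-2,-5,138],"yaw":0},
  {"hand":0.3,"delta_pos":[-2,-5,138],"yaw":0},
  {"hand":0.0,"delta_pos":[-2,-5,138],"yaw":0},
  {"hand":0.0,"delta_pos":[-2,-5,138],"yaw":0},
  {"hand":0.0,"delta_pos":[-2,-5,138],"yaw":0},
  {"hand":0.0,"delta_pos":[-2,-5,138],"yaw":0},
])

```text
clock: 14.9
position: [456.5, -123.5, 69.2]
ee_rot: [-0.678, 0.735, -0.001, 0.001]
contact_force: [-0.1, 0.4, 1.7]
gripper_width: 42.3
grasp_force: 1.0
```

Run:
```python
from meas import *
import go
go.go(506,72,69,-0.08)
S=imaging.get_image('scene')
cv2.imwrite('pics/c11.png',cv2.resize(S['pixels'][230:330,290:450,::-1],(800,500)))
go.go(506,72,69,-0.08)
```

```text
14.9 delta [-198.8, -33.5, 0.4] yaw -0.001 w 42.3 g 1.0 F [-0.1, 0.4, 1.7] pos [456.5, -123.5, 69.2]
14.95 delta [-198.9, -33.7, 0.3] yaw -0.001 w 42.6 g 1.9 F [-0.4, 0.4, 3.1] pos [456.4, -123.5, 69.1]
```

View pics/c11.png

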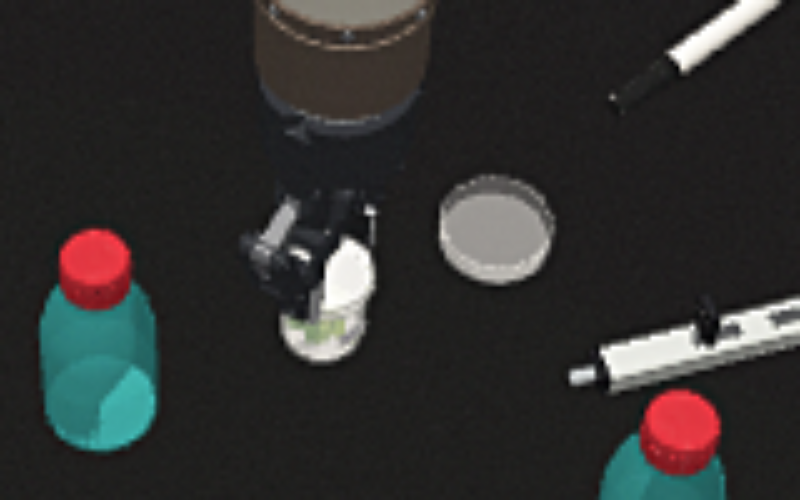

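The jar still stands with its foot at crop (325,335). The opening is 42 mm, less than the 50 mm cap, so the grip may be off-centre. I'll open, rise and measure again.

Call:
apply_moves([
  {"hand":0.3,"delta_pos":[0,0,0],"yaw":0},
  {"hand":0.7,"delta_pos":[0,0,0],"yaw":0},
  {"hand":0.7,"delta_pos":[0,0,0],"yaw":0},
  {"hand":0.7,"delta_pos":[0,0,-30],"yaw":0},
  {"hand":0.7,"delta_pos":[0,0,-70],"yaw":0},
  {"hand":0.7,"delta_pos":[-60,-30,-100],"yaw":0},
  {"hand":0.7,"delta_pos":[-100,-60,-100],"yaw":0},
  {"hand":0.7,"delta_pos":[-140,-60,-100],"yaw":0},
  {"hand":0.7,"delta_pos":[-160,-60,-100],"yaw":0},
])

```text
clock: 15.7
position: [527.3, 22.0, 168.3]
ee_rot: [-0.677, 0.736, -0.001, 0.001]
contact_force: [0.9, 0.1, -0.6]
gripper_width: 72.4
grasp_force: 0.0
```

Run:
```python
from meas import *
import go
S=imaging.get_image('scene');T=imaging.get_image('top');save(S,'s12.png');save(T,'t12.png')
for im,r,c in((S,(268,302),(335,375)),(T,(262,305),(370,415))):
    w,st,m=white(im,*r,*c); rr,cc=np.nonzero(m)
    (cx,cy),rad=cv2.minEnclosingCircle(np.c_[cc+c[0],rr+r[0]].astype(np.float32)); el=cv2.fitEllipse(np.c_[cc+c[0],rr+r[0]].astype(np.float32))
    print(w,st,(cx,cy,rad),el); print(at(im,w,57)[:2],at(im,(cy,cx),57)[:2])
for n in('scene','top'):
    im=S if n=='scene' else T
    print([(round(d['score'],2),np.round(d['location'],1),at(im,d['location'],0).round()) for d in nets.pinpoint(n,'jar')])
rt,n2=red(T,235,280,190,240); print('bottle cap',n2,at(T,rt,130)); 
go.go(455,-124,69,-0.08)
a=cv2.resize(S['pixels'][250:320,320:400,::-1],(400,350));b=cv2.resize(T['pixels'][180:310,180:430,::-1],(400,208));b=np.vstack([b,np.zeros((142,400,3),np.uint8)])
cv2.imwrite('pics/c12.png',np.hstack([a,b]))
```

```text
(np.float64(284.8941979522184), np.float64(354.6006825938567)) [ 10   8  20  21 293] (355.2096862792969, 286.2096862792969, 11.107664108276367) ((354.6770935058594, 285.13946533203125), (15.411532402038574, 17.256711959838867), 135.65284729003906)
[ 450.15177848 -127.21679287] [ 447.33298655 -130.36432879]
(np.float64(283.85714285714283), np.float64(394.42410714285717)) [ 13  10  24  24 448] (394.2950744628906, 283.9344177246094, 12.004600524902344) ((394.42388916015625, 283.85443115234375), (19.465105056762695, 19.54937171936035), 87.63204193115234)
[ 456.01449523 -122.54071038] [ 455.85563948 -122.26546072]
[(0.91, array([297. , 354.1]), array([ 451., -128.,    0.])), (0.74, array([199. , 351.4]), array([757.,  37.,   0.]))]
[(0.63, array([285.1, 392.3]), array([ 458., -126.,    0.]))]
bottle cap 0 [nan nan nan]
15.9 delta [150.7, 58.8, 97.9] yaw 0.001 w 72.3 g 0.0 F [-0.6, 0.4, -0.6] pos [525.6, 21.6, 166.8]meas.py:4: RuntimeWarning: Mean of empty slice.
  r,c=np.nonzero(m); return (r.mean()+r0,c.mean()+c0),len(r)
  ret = ret.dtype.type(ret / rcount)
```

View pics/c12.png

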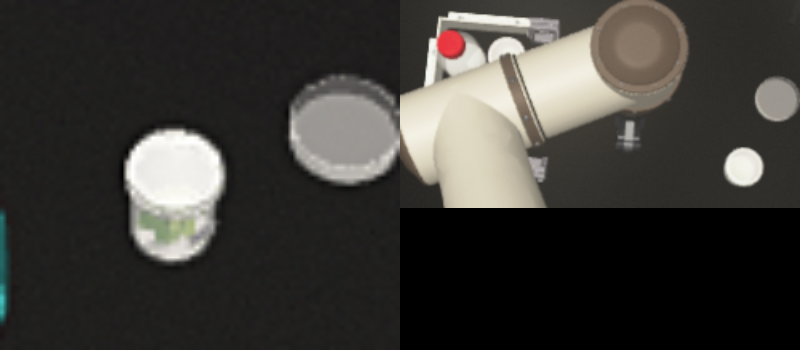

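The jar stands upright and unmoved at about (456,-122), with its cap at crop (175,165), so the grip was centred. I'll regrip with a firmer close.

```bash
python3 go.py 456 -122.3 69 -0.08
```

```text
15.9 delta [149.0, 57.9, 97.9] yaw 0.001 w 72.3 g 0.0 F [-0.6, 0.4, -0.6] pos [525.6, 21.6, 166.8]
```

Call:
apply_moves([
  {"hand":0.7,"delta_pos":[40,15,0],"yaw":0},
  {"hand":0.7,"delta_pos":[80,31,0],"yaw":0},
  {"hand":0.7,"delta_pos":[120,47,0],"yaw":0},
  {"hand":0.7,"delta_pos":[149,58,0],"yaw":0},
  {"hand":0.7,"delta_pos":[149,58,35],"yaw":0},
  {"hand":0.7,"delta_pos":[149,58,70],"yaw":0},
  {"hand":0.7,"delta_pos":[149,58,96],"yaw":0},
  {"hand":0.7,"delta_pos":[149,58,99],"yaw":0},
  {"hand":0.7,"delta_pos":[149,58,99],"yaw":0},
  {"hand":0.3,"delta_pos":[149,58,99],"yaw":0},
  {"hand":-0.2,"delta_pos":[149,58,99],"yaw":0},
  {"hand":-0.2,"delta_pos":[149,58,99],"yaw":0},
])

```text
clock: 16.9
position: [456.8, -123.2, 69.9]
ee_rot: [-0.678, 0.735, -0.001, 0.001]
contact_force: [-5.9, 1.5, 13.6]
gripper_width: 37.1
grasp_force: 7.5
```

Call:
apply_moves([
  {"hand":-0.2,"delta_pos":[0,0,0],"yaw":0},
  {"hand":-0.2,"delta_pos":[0,0,0],"yaw":0},
])

```text
clock: 17.07
position: [455.4, -123.1, 70.2]
ee_rot: [-0.678, 0.735, 0.0, -0.0]
contact_force: [-2.8, 0.5, 8.7]
gripper_width: 34.3
grasp_force: 4.6
```

```bash
cat > jar.py <<'E'
from meas import *
import go,sys
r0,r1,c0,c1=map(int,sys.argv[1:5])
S=imaging.get_image('scene');save(S,'sj.png')
w,st,m=white(S,r0,r1,c0,c1); print('white',w,st,at(S,w,57)[:2])
imaging.get_image('top')
print([(round(d['score'],2),np.round(d['location'],1),at(S,d['location'],0).round()) for d in nets.pinpoint('scene','jar')])
go.go(506,72,69,-0.08)
E
python3 jar.py 265 302 335 375
```

```text
white (np.float64(290.3953488372093), np.float64(357.1918604651163)) [ 12  14  18  23 172] [ 438.48447814 -140.40203949]
[(0.74, array([296.8, 353.6]), array([ 451., -126.,    0.]))]
17.22 delta [-198.6, -34.8, 1.1] yaw -0.0 w 34.3 g 4.5 F [-3.5, 1.8, 8.6] pos [455.4, -123.1, 70.2]
```

The fingers were closing over the top of the cap, because open pads stand farther back. I'll lift, open, go lower and close again.

Call:
apply_moves([
  {"hand":-0.2,"delta_pos":[0,0,-8],"yaw":0},
  {"hand":0.3,"delta_pos":[0,0,-15],"yaw":0},
  {"hand":0.7,"delta_pos":[0,0,-15],"yaw":0},
  {"hand":0.7,"delta_pos":[0,0,-15],"yaw":0},
  {"hand":0.7,"delta_pos":[0,0,0],"yaw":0},
  {"hand":0.7,"delta_pos":[0,0,10],"yaw":0},
  {"hand":0.7,"delta_pos":[0,0,10],"yaw":0},
  {"hand":0.7,"delta_pos":[0,0,10],"yaw":0},
  {"hand":0.3,"delta_pos":[0,0,10],"yaw":0},
  {"hand":0.0,"delta_pos":[0,0,10],"yaw":0},
  {"hand":0.0,"delta_pos":[0,0,10],"yaw":0},
  {"hand":0.0,"delta_pos":[0,0,10],"yaw":0},
])

```text
clock: 18.22
position: [456.4, -123.2, 59.0]
ee_rot: [-0.678, 0.735, -0.0, 0.0]
contact_force: [-0.1, 0.3, 4.3]
gripper_width: 43.5
grasp_force: 29.6
```

```bash
python3 jar.py 265 302 335 375
```

```text
white (np.float64(286.6484375), np.float64(359.1796875)) [ 19  13  11  19 128] [ 450.958982   -139.71403649]
[(0.78, array([297.8, 353.4]), array([ 448., -127.,    0.]))]
18.37 delta [-198.6, -33.7, -9.9] yaw -0.001 w 43.1 g 29.7 F [-0.8, 0.9, 6.1] pos [456.4, -123.2, 59.0]
```

Call:
apply_moves([
  {"hand":-0.2,"delta_pos":[0,0,0],"yaw":0},
  {"hand":-0.2,"delta_pos":[0,0,0],"yaw":0},
  {"hand":-0.2,"delta_pos":[0,0,0],"yaw":0},
])

```text
clock: 18.62
position: [456.4, -123.2, 59.2]
ee_rot: [-0.678, 0.735, -0.001, 0.0]
contact_force: [-1.5, 1.0, 7.3]
gripper_width: 42.2
grasp_force: 59.6
```

```bash
python3 jar.py 265 302 335 375
```

```text
white (np.float64(286.68503937007875), np.float64(359.1259842519685)) [ 19  13  11  19 127] [ 450.79498756 -139.64523554]
[(0.74, array([296.4, 353.6]), array([ 452., -126.,   -0.]))]
18.77 delta [-198.6, -33.7, -9.7] yaw -0.0 w 42.5 g 59.6 F [-0.2, 0.7, 7.6] pos [456.5, -123.2, 59.3]
```

Call:
apply_moves([
  {"hand":-0.2,"delta_pos":[0,0,-1.5],"yaw":0},
  {"hand":-0.2,"delta_pos":[0,0,-1.5],"yaw":0},
  {"hand":-0.2,"delta_pos":[0,0,-1.5],"yaw":0},
])

```text
clock: 19.02
position: [455.7, -123.2, 59.6]
ee_rot: [-0.678, 0.735, 0.0, -0.0]
contact_force: [0.0, 0.4, -0.4]
gripper_width: 42.2
grasp_force: 60.7
```

Call:
apply_moves([
  {"hand":-0.2,"delta_pos":[-4,0,-1.5],"yaw":0},
  {"hand":-0.2,"delta_pos":[-14,-2,-1.5],"yaw":0},
  {"hand":-0.2,"delta_pos":[-32,-5,-1.5],"yaw":0},
  {"hand":-0.2,"delta_pos":[-54,-9,-1.5],"yaw":0},
  {"hand":-0.2,"delta_pos":[-77,-13,-1.5],"yaw":0},
  {"hand":-0.2,"delta_pos":[-100,-17,-1.5],"yaw":0},
  {"hand":-0.2,"delta_pos":[-123,-21,-1.5],"yaw":0},
  {"hand":-0.2,"delta_pos":[-146,-25,-1.5],"yaw":0},
  {"hand":-0.2,"delta_pos":[-168,-29,-1.5],"yaw":0},
  {"hand":-0.2,"delta_pos":[-186,-32,-1.5],"yaw":0},
  {"hand":-0.2,"delta_pos":[-196,-34,-1.5],"yaw":0},
  {"hand":-0.2,"delta_pos":[-200,-34,-1.5],"yaw":0},
])

```text
clock: 20.02
position: [506.5, 75.3, 61.2]
ee_rot: [-0.679, 0.734, -0.0, 0.0]
contact_force: [0.0, 0.0, -1.4]
gripper_width: 42.1
grasp_force: 60.7
```

```bash
python3 jar.py 200 260 280 330; python3 go.py 516.7 196.5 60 -0.08;python3 go.py 511 125 60 -0.08
python3 - <<'E'
from meas import *
S=imaging.get_image('scene');T=imaging.get_image('top')
rs,n=red(S,180,215,232,256); print('bottle cap scene',rs,n,at(S,rs,128)+[2.5,3,0])
rt,n=red(T,240,285,185,235); print('top',rt,n,at(T,rt,130))
for c,im in(('scene',S),('top',T)): print([(round(d['score'],2),at(im,d['location'],0).round()) for d in nets.pinpoint(c,'bottle')])
E
```

```text
white (np.float64(245.51891891891893), np.float64(300.28648648648647)) [ 11  34  16  24 185] [493.20524923  56.98032766]
[(0.83, array([253.6, 299.1]), array([505.,  70.,   0.]))]
20.17 delta [1.1, -0.7, -8.0] yaw -0.001 w 42.1 g 60.7 F [-0.7, 0.9, 0.1] pos [505.4, 73.1, 61.0]
20.17 delta [-123.9, -1.3, 0.9] yaw -0.001 w 42.1 g 60.7 F [-0.7, 0.9, 0.1] pos [505.4, 73.1, 61.0]
20.17 delta [-52.1, -1.4, 1.0] yaw -0.001 w 42.1 g 60.7 F [-0.7, 0.9, 0.1] pos [505.4, 73.1, 61.0]
bottle cap scene (np.float64(196.09774436090225), np.float64(242.61654135338347)) 133 [520.46453488 252.35828592 128.        ]
top (np.float64(249.29107981220656), np.float64(209.13145539906102)) 213 [522.47333654 252.51288408 130.        ]
[(0.75, array([ 413., -322.,    0.])), (0.73, array([533., 251.,   0.]))]
[(0.91, array([359., -49.,   0.])), (0.77, array([ 408., -317.,    0.])), (0.57, array([519., 253.,   0.]))]
```

Call:
apply_moves([
  {"hand":-0.2,"delta_pos":[-4,-1,0],"yaw":0},
  {"hand":-0.2,"delta_pos":[-13,-1,0],"yaw":0},
  {"hand":-0.2,"delta_pos":[-26,-1.5,0],"yaw":0},
  {"hand":-0.2,"delta_pos":[-39,-1.5,0],"yaw":0},
  {"hand":-0.2,"delta_pos":[-52,-1.5,0],"yaw":0},
  {"hand":-0.2,"delta_pos":[-65,-1.5,0],"yaw":0},
  {"hand":-0.2,"delta_pos":[-78,-1.5,0],"yaw":0},
  {"hand":-0.2,"delta_pos":[-91,-1.5,0],"yaw":0},
  {"hand":-0.2,"delta_pos":[-104,-1.5,0],"yaw":0},
  {"hand":-0.2,"delta_pos":[-115,-1.5,0],"yaw":0},
  {"hand":-0.2,"delta_pos":[-121,-1.5,0],"yaw":0},
  {"hand":-0.2,"delta_pos":[-122,-1.5,0],"yaw":0},
])

```text
clock: 21.37
position: [517.5, 196.2, 61.2]
ee_rot: [-0.678, 0.735, -0.0, 0.0]
contact_force: [-0.5, -1.0, -1.0]
gripper_width: 42.2
grasp_force: 60.7
```

```bash
python3 jar.py 190 250 230 300; python3 go.py 516.7 196.5 60 -0.08
```

```text
white (np.float64(219.2561403508772), np.float64(241.8140350877193)) [  0  13  28  37 285] [495.10396751 246.50330405]
[(0.56, array([230.8, 263. ]), array([526., 202.,   0.]))]
21.52 delta [123.0, 1.0, -7.8] yaw -0.001 w 42.1 g 60.7 F [-0.6, -1.1, -0.5] pos [517.0, 194.5, 61.1]
21.52 delta [-1.9, 0.5, 1.1] yaw -0.001 w 42.1 g 60.7 F [-0.6, -1.1, -0.5] pos [517.0, 194.5, 61.1]
```

Call:
apply_moves([
  {"hand":-0.2,"delta_pos":[0,0,1],"yaw":0},
  {"hand":0.1,"delta_pos":[0,0,1],"yaw":0},
  {"hand":0.3,"delta_pos":[0,0,1],"yaw":0},
  {"hand":0.46,"delta_pos":[0,0,1],"yaw":0},
  {"hand":0.46,"delta_pos":[0,0,1],"yaw":0},
  {"hand":0.46,"delta_pos":[0,0,1],"yaw":0},
  {"hand":0.46,"delta_pos":[0,0,-10],"yaw":0},
  {"hand":0.46,"delta_pos":[0,0,-35],"yaw":0},
  {"hand":0.46,"delta_pos":[0,0,-75],"yaw":0},
  {"hand":0.46,"delta_pos":[0,0,-110],"yaw":0},
  {"hand":0.46,"delta_pos":[40,0,-130],"yaw":0},
  {"hand":0.7,"delta_pos":[80,0,-130],"yaw":0},
])

```text
clock: 22.52
position: [513.8, 118.0, 196.4]
ee_rot: [-0.68, 0.733, -0.002, 0.005]
contact_force: [0.8, -0.9, 0.3]
gripper_width: 72.1
grasp_force: 0.0
```

```bash
python3 go.py 552 -320 190 -0.79
```

```text
22.52 delta [433.9, -71.3, 4.9] yaw 0.714 w 72.1 g 0.0 F [0.8, -0.9, 0.3] pos [513.8, 118.0, 196.4]
```

Call:
apply_moves([
  {"hand":0.85,"delta_pos":[300,-60,0],"yaw":0.71},
  {"hand":0.85,"delta_pos":[300,-60,0],"yaw":0.71},
  {"hand":0.85,"delta_pos":[300,-60,0],"yaw":0.71},
  {"hand":0.85,"delta_pos":[300,-60,0],"yaw":0.71},
  {"hand":0.85,"delta_pos":[300,-60,0],"yaw":0.71},
  {"hand":0.85,"delta_pos":[300,-60,0],"yaw":0.71},
  {"hand":0.85,"delta_pos":[300,-60,0],"yaw":0.71},
  {"hand":0.85,"delta_pos":[300,-60,0],"yaw":0.71},
  {"hand":0.85,"delta_pos":[300,-60,0],"yaw":0.71},
])

```text
clock: 23.27
position: [546.3, -191.1, 190.7]
ee_rot: [-0.378, 0.926, -0.0, -0.0]
contact_force: [0.6, -0.2, -0.4]
gripper_width: 79.2
grasp_force: 0.0
```

```bash
cat > bar.py <<'E'
from meas import *
from scipy.optimize import least_squares
import go
S=imaging.get_image('scene');T=imaging.get_image('top');save(S,'s20.png');save(T,'t20.png')
# bar top outline mask (white tube) at z=16
def barmask(im,r0,r1,c0,c1):
    p=im['pixels'][r0:r1,c0:c1]; m=(p.min(2)>110).astype(np.uint8)
    m=cv2.morphologyEx(m,cv2.MORPH_CLOSE,np.ones((9,9),np.uint8)); n,l,st,ce=cv2.connectedComponentsWithStats(m); k=1+np.argmax(st[1:,4])
    r,c=np.nonzero(l==k); return np.c_[c+c0,r+r0].astype(np.float32),st[k]
pts,st=barmask(T,200,275,445,515); (cx,cy),wh,a=cv2.minAreaRect(pts); box=cv2.boxPoints(((cx,cy),wh,a))
print('T rect',(cx,cy),wh,a,st, 'corners',[at(T,(b[1],b[0]),13)[:2].round(1).tolist() for b in box])
w=np.array([at(T,(q[1],q[0]),16)[:2] for q in pts]); c=w.mean(0); u,s,v=np.linalg.svd(w-c,full_matrices=False); q=(w-c)@v[0]; print('pca',c,np.arctan(v[0][1]/v[0][0]),'len',np.ptp(q),'mid',c+v[0]*(q.max()+q.min())/2)
for n,im in(('scene',S),('top',T)):
    for k,z in(('tabs',35),('bar',0),('jar',0),('bottle',0),('jar_in',0),('bottle_in',0),('dish',0)):
        print(n,k,[(round(d['score'],2),at(im,d['location'],z)[:2].round().tolist()) for d in nets.pinpoint(n,k)[:4]])
for im,r,cc in((T,(235,285),(215,270)),(S,(200,250),(245,290))):
    wv,st,m=white(im,*r,*cc); print('jar cap?',wv,st,at(im,wv,57)[:2])
go.go(552,-320,190,-0.79)
E
python3 bar.py
```

```text
T rect (474.5, 237.0) (74.0, 59.0) 90.0 [   0    0   60   75 1623] corners [[644.2, -247.1], [643.1, -378.5], [478.4, -368.6], [479.6, -239.8]]
pca [ 578.02143791 -293.73337572] -0.015006876419710415 len 164.5256690375784 mid [ 560.80099949 -293.47493133]
scene tabs []
scene bar [(0.7, [548.0, -320.0])]
scene jar [(0.71, [513.0, 190.0]), (0.19, [529.0, 290.0])]
scene bottle [(0.95, [526.0, 248.0]), (0.86, [415.0, -328.0]), (0.74, [360.0, -45.0])]
scene jar_in [(0.77, [608.0, 195.0]), (0.47, [517.0, 194.0])]
scene bottle_in [(0.94, [608.0, 254.0])]
scene dish [(0.82, [558.0, -177.0]), (0.55, [514.0, 196.0])]
top tabs [(0.62, [548.0, -177.0]), (0.61, [554.0, -322.0])]
top bar [(0.85, [561.0, -320.0]), (0.65, [467.0, 161.0]), (0.57, [559.0, -334.0])]
top jar [(0.61, [518.0, 190.0]), (0.49, [563.0, -334.0])]
top bottle [(0.9, [512.0, 248.0]), (0.82, [412.0, -323.0])]
top jar_in [(0.64, [613.0, 183.0])]
top bottle_in [(0.96, [605.0, 251.0]), (0.68, [529.0, 287.0])]
top dish [(0.71, [555.0, -178.0])]
jar cap? (np.float64(257.10755441741355), np.float64(235.01408450704224)) [  0   9  41  27 781] [515.44861877 210.89323585]
jar cap? (np.float64(215.421875), np.float64(263.2236328125)) [   0    0   45   40 1024] [535.60497134 201.88402909]
24.07 delta [89.2, -98.0, 1.2] yaw -0.001 w 79.0 g 0.0 F [-0.2, -0.4, -0.1] pos [546.5, -187.6, 191.2]
```

Run:
```python
from meas import *
T=imaging.get_image('top')
p=cv2.imread('pics/top2.png')
def ana(m,z,im,off,name):
    n,l,st,ce=cv2.connectedComponentsWithStats(m); pts=[]
    for k in range(1,n):
        if st[k][4]>25:
            r,c=np.nonzero(l==k); print(name,k,st[k],len(r)); pts.append(np.c_[r+off[0],c+off[1]])
    return pts
reg=p[200:278,444:518]
for th in(90,130,170):
    m=(reg.min(2)>th).astype(np.uint8); pts=np.vstack(ana(m,16,T,(200,444),th))
    w=np.array([at(T,q,16)[:2] for q in pts]); c=w.mean(0); v=np.linalg.svd(w-c,full_matrices=False)[2]; q=(w-c)@v[0]; h=(w-c)@v[1]
    print(th,'ang',np.arctan(v[0][1]/v[0][0]),'len',np.ptp(q),'mid',c+v[0]*(q.max()+q.min())/2+v[1]*(np.percentile(h,1)+np.percentile(h,99))/2,'wid',np.ptp(h))
# scene
S=imaging.get_image('scene'); s=cv2.imread('pics/scene2.png')[280:312,402:480]
m=(s.min(2)>185).astype(np.uint8); pts=np.vstack(ana(m,16,S,(280,402),'S'))
w=np.array([at(S,q,16)[:2] for q in pts]); c=w.mean(0); v=np.linalg.svd(w-c,full_matrices=False)[2]; q=(w-c)@v[0]; print('S',np.arctan(v[0][1]/v[0][0]),np.ptp(q),c+v[0]*(q.max()+q.min())/2)
# black tabs in top: dark pixels near the axis
```

```text
90 2 [  9  10  57  59 656] 656
90 3 [ 5 67  6  6 26] 26
90 ang -0.7874411761293058 len 186.57103697442983 mid [ 550.50923156 -315.18486108] wid 21.84510383991419
130 2 [  9  10  56  58 542] 542
130 ang -0.7829918130446866 len 165.15896013019488 mid [ 557.4244865 -321.7802166] wid 19.921435618466816
170 2 [ 46  10  19  17 142] 142
170 3 [ 28  27  21  20 115] 115
170 4 [ 10  46  21  22 179] 179
170 ang -0.7848190578093965 len 162.0552737674461 mid [ 557.21186752 -321.97434472] wid 18.2369288329841
S 1 [  8   5  62  21 302] 302
S -0.7849098783545618 162.86199906855495 [ 554.39908504 -324.16332812]
```

```bash
python3 go.py 557 -322 42 -0.785
```

```text
24.17 delta [86.9, -102.9, 149.2] yaw -0.006 w 79.0 g 0.0 F [0.1, -0.1, -1.2] pos [546.4, -187.7, 191.2]
```

Call:
apply_moves([
  {"hand":0.88,"delta_pos":[29,-34,0],"yaw":-0.006},
  {"hand":0.88,"delta_pos":[58,-69,0],"yaw":-0.006},
  {"hand":0.88,"delta_pos":[87,-103,0],"yaw":-0.006},
  {"hand":0.88,"delta_pos":[87,-103,0],"yaw":-0.006},
  {"hand":0.88,"delta_pos":[87,-103,30],"yaw":-0.006},
  {"hand":0.88,"delta_pos":[87,-103,60],"yaw":-0.006},
  {"hand":0.88,"delta_pos":[87,-103,85],"yaw":-0.006},
  {"hand":0.88,"delta_pos":[87,-103,85],"yaw":-0.006},
  {"hand":0.88,"delta_pos":[87,-103,85],"yaw":-0.006},
])

```text
clock: 24.92
position: [556.4, -322.0, 105.1]
ee_rot: [-0.383, 0.924, 0.001, -0.001]
contact_force: [0.2, -0.2, 0.8]
gripper_width: 80.3
grasp_force: 0.0
```

```bash
python3 go.py 557 -322 42 -0.785
```

```text
24.92 delta [-0.6, -0.6, 63.1] yaw 0.0 w 80.3 g 0.0 F [0.2, -0.2, 0.8] pos [556.4, -322.0, 105.1]
```

Call:
apply_moves([
  {"hand":0.88,"delta_pos":[0,0,25],"yaw":0},
  {"hand":0.88,"delta_pos":[0,0,45],"yaw":0},
  {"hand":0.88,"delta_pos":[0,0,60],"yaw":0},
  {"hand":0.88,"delta_pos":[0,0,63],"yaw":0},
  {"hand":0.88,"delta_pos":[0,0,63],"yaw":0},
])

```text
clock: 25.33
position: [557.8, -322.2, 44.2]
ee_rot: [-0.383, 0.924, -0.001, 0.0]
contact_force: [0.5, -0.3, -0.3]
gripper_width: 80.5
grasp_force: 0.0
```

Call:
apply_moves([
  {"hand":0.5,"delta_pos":[0,0,0],"yaw":0},
  {"hand":0.2,"delta_pos":[0,0,0],"yaw":0},
  {"hand":0.0,"delta_pos":[0,0,0],"yaw":0},
  {"hand":-0.2,"delta_pos":[0,0,0],"yaw":0},
  {"hand":-0.2,"delta_pos":[0,0,0],"yaw":0},
  {"hand":-0.2,"delta_pos":[0,0,0],"yaw":0},
  {"hand":-0.2,"delta_pos":[0,0,0],"yaw":0},
])

```text
clock: 25.92
position: [559.1, -322.9, 48.2]
ee_rot: [-0.384, 0.923, -0.002, 0.002]
contact_force: [-2.2, 1.7, 12.7]
gripper_width: 36.1
grasp_force: 63.1
```

Call:
apply_moves([
  {"hand":-0.2,"delta_pos":[0,0,-5],"yaw":0},
  {"hand":-0.2,"delta_pos":[0,0,-10],"yaw":0},
  {"hand":-0.2,"delta_pos":[0,0,-30],"yaw":0},
  {"hand":-0.2,"delta_pos":[0,0,-50],"yaw":0},
  {"hand":-0.2,"delta_pos":[0,0,-80],"yaw":0},
  {"hand":-0.2,"delta_pos":[0,0,-110],"yaw":0},
  {"hand":-0.2,"delta_pos":[0,0,-110],"yaw":0},
])

```text
clock: 26.5
position: [560.4, -323.7, 160.8]
ee_rot: [-0.384, 0.923, -0.005, 0.004]
contact_force: [0.8, -0.5, -0.0]
gripper_width: 36.6
grasp_force: 60.6
```

```bash
python3 go.py 555 149 158 -0.08; python3 look.py 21 bar,tabs;python3 go.py 554 110 158 -0.08; python3 -c "
from h import *
print(R.from_quat(read_state()['ee_rot']).as_euler('xyz'), read_state()['wrist_torque'])"
```

```text
26.5 delta [-331.1, 337.5, -0.0] yaw -0.704 w 36.6 g 60.6 F [0.8, -0.5, -0.0] pos [560.4, -323.7, 160.8]
scene
bar [(0.79, [272.0, 451.0], [645.0, -319.0]), (0.43, [266.0, 450.0], [665.0, -311.0]), (0.19, [224.0, 267.0], [555.0, 206.0])]
tabs [(0.58, [267.0, 449.0], [635.0, -313.0])]
top
bar [(0.51, [233.0, 496.0], [572.0, -362.0])]
tabs [(0.63, [241.0, 265.0], [553.0, 149.0]), (0.5, [229.0, 500.0], [575.0, -358.0])]
26.8 delta [-303.8, 306.7, -6.0] yaw -0.705 w 36.5 g 60.6 F [0.5, -0.1, -2.5] pos [556.0, -321.7, 151.3]
[ 3.13815907e+00 -1.36357294e-03 -2.35614924e+00] [ 0.04366703  0.02065284 -0.04693472]
```

```bash
cat > fit.py <<'E'
from meas import *
from scipy.optimize import minimize
S=imaging.get_image('scene');T=imaging.get_image('top')
I={'s':cv2.imread('pics/scene2.png'),'t':cv2.imread('pics/top2.png')}; C={'s':S,'t':T}
W={('s',1):(225,270,240,285),('s',-1):(190,230,285,325),('t',1):(268,300,240,285),('t',-1):(185,215,250,290)}
M={}
for k,(r0,r1,c0,c1) in W.items():
    p=I[k[0]][r0:r1,c0:c1].astype(int); m=((p.mean(2)>62)&(p.mean(2)<158)).astype(np.uint8)
    n,l,st,ce=cv2.connectedComponentsWithStats(cv2.morphologyEx(m,cv2.MORPH_OPEN,np.ones((3,3),np.uint8))); j=1+np.argmax(st[1:,4]); M[k]=(l==j); print(k,st[j],p[l==j].mean(0).round())
    if k[0]=='t': print('\n'.join(''.join('#' if v else '.' for v in row) for row in M[k]))
def hull(k,p):
    s=k[1]; P=np.array([(x,s*y,z) for x in(-90,-50) for y in(80,p[3]) for z in(0,40)])
    w=R.from_euler('z',p[2]).apply(P)+[p[0],p[1],0]; q=proj(C[k[0]],w); r0,r1,c0,c1=W[k]
    h=cv2.convexHull(((q[:,::-1]-[c0,r0]+.5)*16-8).round().astype(np.int32)); m=np.zeros(((r1-r0)*1,(c1-c0)),np.uint8); cv2.fillConvexPoly(m,h,1,shift=4); return m>0
def cost(p,ks=W): return sum(1-(hull(k,p)&M[k]).sum()/(hull(k,p)|M[k]).sum() for k in ks)
for name,ks in (('all',list(W)),('t',[('t',1),('t',-1)]),('s',[('s',1),('s',-1)])):
    best=min((minimize(cost,[559.6+a,218.1+b,1.491,Y],args=(ks,),method='Nelder-Mead',options=dict(initial_simplex=np.array([[559.6+a,218.1+b,1.491,Y]]*5)+np.vstack([np.zeros(4),np.diag([4,4,.03,5])]))) for a in(-3,3) for b in(-3,3) for Y in(100,108)),key=lambda r:r.fun)
    p=best.x; print(name,p.round(3),best.fun,[round(cost(p,[k]),2) for k in ks],'seat',(R.from_euler('z',p[2]).apply((-70,0,0))+[p[0],p[1],0]).round(1))
E
python3 fit.py
```

```text
('s', 1) [  0   6  17  15 142] [140. 148. 150.]
('s', -1) [ 0  2 17 16 99] [126. 130. 132.]
('t', 1) [11  9  7  7 41] [113. 113. 117.]
.............................................
.............................................
.............................................
.............................................
.............................................
.............................................
.............................................
.............................................
.............................................
...........######............................
...........#######...........................
...........#######...........................
...........#######...........................
...........######............................
.............####............................
.............####............................
.............................................
.............................................
.............................................
.............................................
.............................................
[... 1472 characters left out ...]
...........####...........
........................................
........................................
........................................
........................................
........................................
........................................
........................................
all [569.415 246.813   1.417  91.63 ] 2.654912493210955 [np.float64(0.79), np.float64(0.61), np.float64(0.69), np.float64(0.56)] seat [558.7 177.6   0. ]
t [564.004 221.553   1.462  90.837] 1.2005452019606302 [np.float64(0.76), np.float64(0.44)] seat [556.4 152.    0. ]
s [571.691 272.22    1.416  95.645] 0.9785600319106502 [np.float64(0.38), np.float64(0.6)] seat [560.9 203.1   0. ]
```

Run:
```python
from meas import *
T=imaging.get_image('top');S=imaging.get_image('scene');print(T['xyz'],S['xyz'])
p=[559.63,218.13,1.4912]
def W(P): return R.from_euler('z',p[2]).apply(P)+[p[0],p[1],0]
for P in [(-50,-80,40),(-90,-80,40),(-90,-80,0),(-57,-80,40),(-83,-80,40),(-50,80,40),(-90,80,40),(-90,80,0),(-50,92,40),(-90,92,40),(-90,-92,40),(-50,-92,40)]: print(P,'T',proj(T,W(P))[0].round(1),'S',proj(S,W(P))[0].round(1))
t=cv2.imread('pics/top2.png').mean(2).astype(int); s=cv2.imread('pics/scene2.png').mean(2).astype(int)
print('T-1 rows 190-210 cols 255-283'); print(t[190:210,256:283])
print('T+1 rows 274-287 cols 247-275'); print(t[274:288,248:275])
```

```text
[ 366.93792778   52.58486552 1261.7134384 ] [-283.15748471 -448.16673176 1234.69174925]
(-50, -80, 40) T [202.7 259.4] S [201.5 294.1]
(-90, -80, 40) T [204.  277.8] S [207.1 305.5]
(-90, -80, 0) T [207.8 278.8] S [216.3 305.9]
(-57, -80, 40) T [203.  262.6] S [202.5 296.1]
(-83, -80, 40) T [203.8 274.6] S [206.1 303.5]
(-50, 80, 40) T [276.5 253. ] S [237.5 260.3]
(-90, 80, 40) T [277.8 271.8] S [243.8 272. ]
(-90, 80, 0) T [279.3 273. ] S [252.7 273.1]
(-50, 92, 40) T [282.1 252.5] S [240.3 257.6]
(-90, 92, 40) T [283.4 271.4] S [246.7 269.4]
(-90, -92, 40) T [198.6 278.3] S [204.5 307.8]
(-50, -92, 40) T [197.3 259.8] S [198.9 296.5]
T-1 rows 190-210 cols 255-283
[[ 55  55  56  55  56  69  65  63  62  61  58  54  55  55  55  53  54  54
   54  55  54  56  53  51  52  54  53]
 [224 223 195 176 139 132 132 132 133 130 129 126 146 117  97  96  94  80
   66  62  62  60  54  53  53  53  53]
 [243 243 239 235 216 178 163 162 162 160 158 157 168 153 142 141 138 132
  127 129 128 125 122  80  53  53  52]
 [242 243 242 242 233 188 165 164 165 166 167 166 164 162 160 159 158 157
  157 157 15
[... 2748 characters left out ...]
 125 107  65  44  42]
 [226 229 205 218 174 126 118 111 119 136 151 154 148 162 167 167 168 167
  166 152 121 110 127 100  59  43  43]
 [203 209 192 190 167 152 150 148 145 147 154 160 157 165 169 176 168 160
  160 142 118 102 112  83  50  43  42]
 [211 210 190 152 153 164 165 166 165 165 164 168 168 168 168 172 167 161
  161 156 147 140 118  76  49  43  44]
 [242 242 239 206 175 179 173 170 172 173 169 167 167 166 165 166 166 165
  164 165 165 165 122  73  49  43  44]
 [245 244 244 231 193 176 152 139 142 142 133 130 135 145 142 141 162 175
  171 171 173 179 119  69  51  44  44]
 [245 244 244 224 180 166 152 143 145 144 143 142 144 148 145 144 154 169
  155 143 141 147 108  68  48  42  43]]
```

```bash
python3 go.py 554 149 150 -0.084
```

```text
27.0 delta [-331.3, 334.8, 2.4] yaw -0.701 w 36.5 g 60.6 F [-0.1, -1.3, -3.0] pos [556.7, -322.0, 152.2]
```

Call:
apply_moves([
  {"hand":-0.2,"delta_pos":[-10,10,0],"yaw":0},
  {"hand":-0.2,"delta_pos":[-30,30,0],"yaw":-0.05},
  {"hand":-0.2,"delta_pos":[-56,57,0],"yaw":-0.12},
  {"hand":-0.2,"delta_pos":[-82,83,0],"yaw":-0.2},
  {"hand":-0.2,"delta_pos":[-108,109,0],"yaw":-0.28},
  {"hand":-0.2,"delta_pos":[-134,135,0],"yaw":-0.36},
  {"hand":-0.2,"delta_pos":[-160,162,0],"yaw":-0.44},
  {"hand":-0.2,"delta_pos":[-186,188,0],"yaw":-0.52},
  {"hand":-0.2,"delta_pos":[-212,214,0],"yaw":-0.6},
  {"hand":-0.2,"delta_pos":[-238,240,0],"yaw":-0.66},
  {"hand":-0.2,"delta_pos":[-262,265,0],"yaw":-0.7},
  {"hand":-0.2,"delta_pos":[-282,285,0],"yaw":-0.7},
])

```text
clock: 28.0
position: [554.1, 81.8, 153.3]
ee_rot: [-0.678, 0.735, 0.0, 0.0]
contact_force: [0.7, -0.5, -2.0]
gripper_width: 36.5
grasp_force: 60.6
```

```bash
python3 go.py 554 149 110 -0.084
```

```text
28.0 delta [-67.0, 5.6, 43.4] yaw 0.002 w 36.5 g 60.6 F [0.7, -0.5, -2.0] pos [554.1, 81.8, 153.3]
```

Call:
apply_moves([
  {"hand":-0.2,"delta_pos":[-15,1,0],"yaw":0},
  {"hand":-0.2,"delta_pos":[-35,3,0],"yaw":0},
  {"hand":-0.2,"delta_pos":[-52,5,10],"yaw":0},
  {"hand":-0.2,"delta_pos":[-63,5.5,20],"yaw":0},
  {"hand":-0.2,"delta_pos":[-67,5.5,30],"yaw":0},
  {"hand":-0.2,"delta_pos":[-67,5.5,38],"yaw":0},
  {"hand":-0.2,"delta_pos":[-67,5.5,38],"yaw":0},
  {"hand":-0.2,"delta_pos":[-67,5.5,38],"yaw":0},
])

```text
clock: 28.67
position: [554.5, 145.0, 114.3]
ee_rot: [-0.676, 0.737, 0.0, -0.001]
contact_force: [-0.3, 1.2, -1.4]
gripper_width: 36.2
grasp_force: 60.6
```

Run:
```python
from meas import *
import go
go.go(554,149,62,-0.084)
T=imaging.get_image('top');S=imaging.get_image('scene');save(T,'t30.png');save(S,'s30.png')
go.go(554,149,62,-0.084)
zt=go.read_state()['position'][2]-48+16
# predicted tube corner pixels vs white in scene
for nm,im in(('top',T),('scene',S)):
    for k,z in(('bar',zt-16),('tabs',zt+19),('bar_seat',14),('jar',0)): print(nm,k,[(round(d['score'],2),d['location'],at(im,d['location'],z)[:2].round().tolist()) for d in nets.pinpoint(nm,k)[:2]])
    p=np.array([[554+s*88*.9965+u*.084,149-s*88*.084+u*.9965,zt] for s in(-1,1) for u in(-10,10)]); q=proj(im,p); print(nm,'pred corners',q.round(1).tolist())
    g=im['pixels'].min(2).astype(np.uint8); r0,c0=(q.min(0)-8).astype(int); r1,c1=(q.max(0)+8).astype(int)
    m=(g[r0:r1,c0:c1]>150)
    print(r0,c0);print('\n'.join(''.join('#' if v else '.' for v in row) for row in m))
```

```text
28.67 delta [-4.0, 0.7, 52.3] yaw -0.002 w 36.2 g 60.6 F [-0.3, 1.2, -1.4] pos [554.5, 145.0, 114.3]
28.77 delta [-3.6, 1.6, 53.5] yaw -0.002 w 36.6 g 60.6 F [0.2, -0.4, -2.1] pos [555.3, 145.3, 115.5]
top bar []
top tabs []
top bar_seat []
top jar [(0.88, [261.9, 246.3], [512.0, 194.0])]
top pred corners [[279.5, 264.7], [278.8, 254.9], [195.6, 272.0], [194.9, 262.5]]
186 246
..................................
..................................
..................................
..................................
..................................
..................................
..................................
..............................###.
..............................###.
..................................
..................................
..................................
..................................
..................................
..................................
..................................
..................................
..................................
..................................
..................................
....................
[... 6015 characters left out ...]
.............................
####.......#.#########......................................
###...#.......#######.......................................
#.....#........#####........................................
......#..........##.........................................
......####..................................................
#......###..................................................
###....#####................................................
..##....#######.............................................
....##....#######...........................................
.....##....#####............................................
............................................................
```

Call:
apply_moves([
  {"hand":-0.2,"delta_pos":[-4,0.5,0],"yaw":0},
  {"hand":-0.2,"delta_pos":[-4,0.5,10],"yaw":0},
  {"hand":-0.2,"delta_pos":[-4,0.5,20],"yaw":0},
  {"hand":-0.2,"delta_pos":[-4,0.5,26],"yaw":0},
  {"hand":-0.2,"delta_pos":[-4,0.5,31],"yaw":0},
  {"hand":-0.2,"delta_pos":[-4,0.5,36],"yaw":0},
  {"hand":-0.2,"delta_pos":[-4,0.5,40],"yaw":0},
  {"hand":-0.2,"delta_pos":[-4,0.5,40],"yaw":0},
])

```text
clock: 29.83
position: [554.3, 149.8, 74.1]
ee_rot: [-0.676, 0.737, 0.0, -0.001]
contact_force: [-0.1, 0.5, -2.7]
gripper_width: 36.7
grasp_force: 60.6
```

```bash
python3 go.py 554 149 62 -0.084; python3 -c "
from h import *
s=read_state();print(s['wrist_torque'],s['ee_rot'])"
```

```text
29.83 delta [0.8, 0.2, 12.1] yaw -0.001 w 36.7 g 60.6 F [-0.1, 0.5, -2.7] pos [554.3, 149.8, 74.1]
[-0.00806126  0.04665634  0.00278029] [-6.76357806e-01  7.36572521e-01  2.59291402e-04 -9.86291818e-04]
```

Call:
apply_moves([
  {"hand":-0.2,"delta_pos":[0,0,3],"yaw":0},
  {"hand":-0.2,"delta_pos":[0,0,6],"yaw":0},
  {"hand":-0.2,"delta_pos":[0,0,9],"yaw":0},
  {"hand":-0.2,"delta_pos":[0,0,10],"yaw":0},
  {"hand":-0.2,"delta_pos":[0,0,10],"yaw":0},
])

```text
clock: 30.25
position: [554.6, 150.0, 64.9]
ee_rot: [-0.676, 0.737, 0.0, -0.0]
contact_force: [-0.2, 0.1, -1.6]
gripper_width: 36.3
grasp_force: 60.6
```

Call:
apply_moves([
  {"hand":-0.2,"delta_pos":[0,0,2],"yaw":0},
  {"hand":-0.2,"delta_pos":[0,0,4],"yaw":0},
  {"hand":-0.2,"delta_pos":[0,0,4],"yaw":0},
])

```text
clock: 30.5
position: [555.0, 150.2, 62.2]
ee_rot: [-0.677, 0.736, -0.0, 0.0]
contact_force: [-3.3, -0.0, 4.0]
gripper_width: 36.8
grasp_force: 61.8
```

Call:
apply_moves([
  {"hand":-0.1,"delta_pos":[0,0,0],"yaw":0},
  {"hand":0.1,"delta_pos":[0,0,0],"yaw":0},
  {"hand":0.3,"delta_pos":[0,0,0],"yaw":0},
  {"hand":0.5,"delta_pos":[0,0,0],"yaw":0},
  {"hand":0.7,"delta_pos":[0,0,0],"yaw":0},
  {"hand":0.88,"delta_pos":[0,0,0],"yaw":0},
  {"hand":0.88,"delta_pos":[0,0,0],"yaw":0},
  {"hand":0.88,"delta_pos":[0,0,0],"yaw":0},
])

```text
clock: 31.17
position: [555.1, 150.2, 61.5]
ee_rot: [-0.676, 0.736, -0.0, 0.0]
contact_force: [-0.2, 1.3, -0.4]
gripper_width: 80.3
grasp_force: 0.0
```

Call:
apply_moves([
  {"hand":0.88,"delta_pos":[0,0,-10],"yaw":0},
  {"hand":0.88,"delta_pos":[0,0,-30],"yaw":0},
  {"hand":0.88,"delta_pos":[0,0,-60],"yaw":0},
  {"hand":0.88,"delta_pos":[0,0,-95],"yaw":0},
  {"hand":0.88,"delta_pos":[40,0,-120],"yaw":0},
  {"hand":0.88,"delta_pos":[80,0,-120],"yaw":0},
  {"hand":0.88,"delta_pos":[120,0,-120],"yaw":0},
  {"hand":0.88,"delta_pos":[160,0,-120],"yaw":0},
  {"hand":0.88,"delta_pos":[200,0,-120],"yaw":0},
  {"hand":0.88,"delta_pos":[240,0,-120],"yaw":0},
  {"hand":0.88,"delta_pos":[240,0,-120],"yaw":0},
])

```text
clock: 32.08
position: [533.1, -94.3, 182.2]
ee_rot: [-0.674, 0.739, -0.0, -0.0]
contact_force: [1.1, 1.0, 0.5]
gripper_width: 80.1
grasp_force: 0.0
```

Run:
```python
from meas import *
import go
T=imaging.get_image('top');S=imaging.get_image('scene');save(T,'t40.png');save(S,'s40.png')
go.go(554,149,62,-0.084)
for nm,im in(('top',T),('scene',S)):
    for k,z in(('bar',14),('tabs',49),('jar',0),('bottle',0),('bottle_in',0),('jar_in',0),('dish',0)): print(nm,k,[(round(d['score'],2),at(im,d['location'],z)[:2].round().tolist()) for d in nets.pinpoint(nm,k)[:3]])
g=T['pixels'].min(2)[188:285,246:290]; print('\n'.join(''.join('#' if v>165 else '+' if v>75 else '.' for v in row) for row in g))
im=T; p=np.array([[554+s*88*.9965+u*.084,149-s*88*.084+u*.9965,30] for s in(-1,1) for u in(-10,10)]); print((proj(im,p)-[188,246]).round(1).tolist())
```

```text
32.18 delta [-240.4, 1.5, 120.1] yaw -0.004 w 80.1 g 0.0 F [0.2, 0.3, -0.6] pos [534.2, -90.6, 182.0]
top bar [(0.56, [555.0, 150.0]), (0.28, [524.0, 410.0])]
top tabs []
top jar [(0.84, [519.0, 194.0])]
top bottle [(0.75, [519.0, 252.0]), (0.66, [361.0, -50.0]), (0.62, [415.0, -322.0])]
top bottle_in [(0.64, [606.0, 247.0])]
top jar_in [(0.43, [554.0, 149.0]), (0.41, [757.0, 29.0])]
top dish [(0.66, [549.0, -183.0])]
scene bar [(0.84, [560.0, 154.0]), (0.61, [525.0, 283.0])]
scene tabs [(0.75, [724.0, 23.0]), (0.65, [563.0, 151.0])]
scene jar [(0.54, [515.0, 192.0])]
scene bottle [(0.97, [367.0, -48.0]), (0.96, [411.0, -327.0]), (0.63, [537.0, 248.0])]
scene bottle_in [(0.89, [622.0, 250.0])]
scene jar_in [(0.64, [595.0, 189.0])]
scene dish [(0.77, [558.0, -177.0])]
............................................
............................................
##++++......................................
##############++++++++++++++................
################++#+++#+++++++++++..........
########################++++++++++..........
################+++++++++++++++#++..........
#######
[... 3399 characters left out ...]
..++++#######
............+#########+..........+++++######
............+#########+..........+++++######
............+#########+..........++++++#####
............#########+...........++++++#####
............#########+............+++++#####
............#########+............+++++#####
.....++++++.#########+............+++++#####
.....++++++++########+.++++.......+++++#####
.....++++++++++++++++++++++.......+++++#####
.....++++++++........+++++........+++++#####
+++++++++++++++++++..+++++........+++++#####
#######+++++++++#+++++++++........+++++#####
+#####+++++++++###++++++++........++++++####
#####+++###########+++++++........+++++++###
[[93.6, 20.7], [92.9, 11.3], [13.2, 27.7], [12.5, 18.5]]
```

Call:
apply_moves([
  {"hand":0.88,"delta_pos":[40,10,-10],"yaw":0},
  {"hand":0.88,"delta_pos":[80,30,-10],"yaw":0},
  {"hand":0.88,"delta_pos":[120,50,-10],"yaw":0},
  {"hand":0.88,"delta_pos":[160,70,-10],"yaw":0},
  {"hand":0.88,"delta_pos":[180,90,-10],"yaw":0},
  {"hand":0.88,"delta_pos":[180,90,-10],"yaw":0},
])

```text
clock: 33.38
position: [425.1, -263.7, 191.0]
ee_rot: [-0.674, 0.739, 0.001, -0.001]
contact_force: [0.4, 0.0, 0.1]
gripper_width: 80.3
grasp_force: 0.0
```

Run:
```python
from meas import *
T=imaging.get_image('top');S=imaging.get_image('scene');save(T,'t41.png');save(S,'s41.png')
g=T['pixels'].min(2)[188:284,246:284]; print('\n'.join(''.join('#' if v>165 else '+' if v>75 else '.' for v in row) for row in g))
for nm,im in(('top',T),('scene',S)):
    for k,z in(('bar',14),('tabs',49),('jar_in',0),('bottle_in',0)): print(nm,k,[(round(d['score'],2),at(im,d['location'],z)[:2].round().tolist()) for d in nets.pinpoint(nm,k)[:3]])
for im,lim in((T,(195,280,252,276)),(S,(195,250,255,310))):
    for h in(165,):
        r0,r1,c0,c1=lim; rr,cc=np.nonzero(im['pixels'].min(2)[r0:r1,c0:c1]>h)
        w=np.array([at(im,(a+r0,b+c0),30)[:2] for a,b in zip(rr,cc)])-[554,149]; u=np.array([-.9965,.084]); v=np.array([.084,.9965]); a=w@u; b=w@v; k=(abs(b)<12)&(abs(a)<90)
        print('along',a[k].min(),a[k].max(),'perp fit',np.polyfit(a[k],b[k],1),b[k].min(),b[k].max())
```

```text
......................................
......................................
#+++++................................
#############+++++++++++++++..........
################++++++#+++++++++++....
################+++##+++++++++++++....
################++++++++++++++++++....
################++++++++++++#+++++....
+++++++########+++++++++++++#+++++....
++++++++++++++++++++#####+++++++++....
++++++++++++++++++++++++++++++++++....
++++++++++++++++++++++++++++++++++....
++++++++++++++++++++.++#++++++++++....
.........+++++++++++..++++++++++++....
.............++++++++......+++++++....
###++.........+++++######+++++++++....
######+........++++########++++++.....
#######++........++#########++++......
#########+........+########+++++......
##########+.......+########++.........
##########+.......+########+..........
###########+......#########+..........
###########+......#########+..........
############+.....#########+..........
############+.....#########+..........
############+.....#########+..........
############+.....#########+..........
############+....+#########+..........
########
[... 2512 characters left out ...]
++............
++++++++++++++++++...+++++............
######++++++++++#+++++++++............
+#####+++++++++###++++++++............
top bar [(0.66, [558.0, 149.0])]
top tabs [(0.94, [550.0, 149.0])]
top jar_in [(0.78, [609.0, 185.0]), (0.48, [757.0, 33.0]), (0.32, [469.0, 154.0])]
top bottle_in [(0.7, [606.0, 251.0]), (0.48, [559.0, 156.0])]
scene bar [(0.79, [557.0, 153.0])]
scene tabs []
scene jar_in [(0.83, [607.0, 186.0])]
scene bottle_in [(0.92, [609.0, 240.0])]
along -89.80499838287916 81.50925494073059 perp fit [0.0022429  0.32078475] -9.26117026046866 9.870990366548005
along -82.26955109333211 82.17736209083373 perp fit [ 0.0081479  -1.35371955] -10.390103121767321 11.947424689863356
```

```bash
python3 -c "
from bench import workorder
print(workorder.job_done())"
```

```text
the job is handed in; nothing more can be done
None
```

The job is handed in, but no verdict came back. In the last camera measurements the bottle and jar stood in the empty lane and the bar was centred in both brackets, with its tabs apparently sprung open; I could not see the pins themselves. The bottle leaned by an estimated 0.25–0.27 rad (limit 0.35) on its way in before I straightened it.

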